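Swing the milk pan's handle in and shut the springform clasp

TASK

The milk pan's handle sticks out sideways across the springform pan's clasp. Leaving the pan standing where it is, swing its handle inward until it points straight back under the wire shelf, in line with the shelf's sides; then push the springform's open lever clasp fully shut against its wall. Keep both pans flat on the shelf and in their places, leave the other bakeware undisturbed, and let go of everything at the end.

Things in the scene. Friction and masses are not known exactly. Their poses are not given: they have to be found in the camera images.
- rack: Fixed steel wire shelf standing over the back of the surface: 240 deep (its x, front to back), 640 wide (its y), its wires at 237 to 245 above the surface; legs only at the four corners. Origin on the surface under its centre, so its front wire is at x = -120 in its own frame, and its own +x points straight back (away from the robot, turned at most 8 degrees).
- saucepan: Loose steel milk pan, 0.7 kg: round, 150 across, 75 high, in front of the wire shelf. Origin at the centre of its underside; its own +x is where its handle points (about world -y at the start, out to or over the springform's edge). Black straight handle: 22 wide, 66 to 84 above the surface, from 90 to 235 out from the pan's centre. The pan slides and turns under dry friction and stays where left.
- handle_tip (a point): Free end of the milk pan's handle: 235 from the pan's axis, 75 above the surface.
- springform: Loose steel springform pan, about 0.6 kg: round, outer diameter 200, 60 high, to the right (-y) of the milk pan. Origin at the centre of its underside. The clasp is on its side towards the milk pan.
- clasp_lever (a joint): Springform's lever on an upright hinge: 0 = shut along the wall, grows (max 1.5 rad) as its free end swings out counter-clockwise from above. Friction 0.04 N m, no spring: stays where left. Curved strip 4 thick, 22 to 44 above the surface, 75 from hinge to tip; hinge end nearer the robot. Push on its outer face (towards the robot when open), which bulges 8 beyond the hinge-tip line.
- lever_hinge (a point): Axis of the clasp's hinge on the springform's wall, 107 from the pan's axis, 33 above the surface.
- lever_tip (a point): Free end of the clasp lever, 33 above the surface; moves with the lever.
- loaf_tin: Bystander: dark loaf tin 250 x 124 x 65, open on top, left of the milk pan. Origin at the centre of its underside.
- muffin_cup_a: Bystander: red muffin cup, 70 wide, 32 high, front left. Origin under its centre.
- muffin_cup_b: Bystander: same kind of red muffin cup, under the wire shelf. Origin under its centre.
- ramekin: Bystander: glass ramekin, 84 wide, 45 high, under the wire shelf. Origin under its centre.
- mixing_bowl: Bystander: steel bowl, 120 wide, 60 high, under the wire shelf behind the springform. Origin under its centre.
- pastry_brush: Bystander: flat beech pastry brush, 190 long, 13 thick, lying right of the springform. Origin near its middle; its x runs to the bristles.
Things that resemble listed ones, but are neither listed nor needed, are in the scene too. Leave any orange look-alike of the springform alone.

How it is judged:
By the outcome, as a careful person would: the job done as asked, in the order asked, and still so for the second after the job is handed in, with the robot touching nothing.
It also fails if it takes over 54 s, if anything falls off the work surface, if the arm or the gripper's body presses on something with over 40 N, if the wrist force passes 120 N, or if a joint passes its speed limit or range.

ROBOT

A 6-joint arm with a two-finger parallel gripper is mounted at the origin on the work surface. World frame = base frame: x ahead of the robot, y to its left, z up, the work surface at z = 0. Lengths are in m, angles in rad, forces in N, time in s.
With the tool pointing down it reaches from about 0.375 to 0.975 m from the base axis. Payload 3.8 kg.
Tool frame: the origin (TCP) lies midway between the tips of the shut fingers; the grasp point (between the pads) lies bot.grasp_offset behind it (bot.grasp_offset is the distance from the TCP to the grasp point, in m); z points along the fingers, y is the direction in which the jaws open and shut (so a half turn about z gives the same grasp; the last joint's range is limited). The gripper opens to 85 mm and grips with 20 to 120 N. Pads are 22 mm wide; open, the fingers measure 114 mm over their backs; the gripper's body (76 mm by 85 mm) begins 54 mm behind the grasp point. The pads swing forward as they close: fully open they stand 13 mm farther back than shut.
Start: joints at [-1.364, 0.264, 1.604, -0, 1.274, -0.037], TCP at [0.163, -0.655, 0.231] pointing down, gripper open.
Joint ranges: [-2.63, 2.63], [-0.94, 2.18], [0.31, 2.57], [-1.31, 4.45], [0, 2.66], [-2.55, 2.55]. Speed limits (rad/s): [2.57, 2.57, 3.14, 3.14, 3.14, 3.14].

INTERFACE

Orientations are given as a rotation vector (axis times angle).
In Python, from workcell import read_state, viewer, job, bot gives the robot as it stands.
- The arm moves only by the shell command python3 -m crank 'ROWS' [FORCE]. ROWS is text: rows parted by semicolons, each of 7 numbers parted by spaces: the shift along the tool's x, y, z in mm, then the turn, a rotation vector about the tool's x, y, z in rad, then the closure in counts, from 0 (fully open) to 255 (shut). A call has 1 to 20 rows; each row is the pose to reach, as a shift and turn from the pose commanded when the call began, along the tool's axes at that moment; what a row does not reach only later rows make up. A row lasts 1/8 s, in which the tool goes at most 62.5 mm and 10.7 degrees, less where a joint would pass 70% of its speed; a pose out of reach is approached as far as the arm can. A call with a gripper value outside its range is refused whole. The fingers move at their own pace and stop on an object; FORCE is the grip in N (left out, the last holds). Time passes only in rows, so rows that repeat a pose let the fingers close. It gives the time, the measured TCP pose, the force and the opening at its end, in the units of the state.
- read_state(): the state, without advancing time (a new reading comes with each control period).
- viewer.read_camera(name): name is "side" or "top"; returns a dict with "pixels" (384x512x3 uint8, red, green, blue), "vertical_fov" (degrees; the focal length in pixels is half the picture's height over the tangent of half this angle, whatever the lens; pixels are square), "cx", "cy" (the principal point, pixels), "view" (4x4, takes a point from world to camera coordinates). Camera axes: x right, y up, looking along -z (the intrinsics and any distortion apply to the point x, -y, -z); pixel columns grow to the right and rows downward; lengths in m; the calibration is good to about 2 mm. A picture is of the moment at which its call begins. There is no depth.
- job.finish_job(): hands the job in, once; it reports no verdict.
The state is a dict: "time": time; "q": joint angles; "joint_vel": joint speeds; "joint_torque": joint torques, N m; "tool_pos": TCP position; "tcp_rot": TCP orientation; "wrist_force": force on the tool from outside, world axes, zero at the start; "torque": the same for the moment, N m; "width": opening from 0.0 (shut) to 1.0 (fully open).
Only numpy, scipy, OpenCV 4.12 (cv2) and the standard library are available. Lean on these libraries where they do the work, as an engineer would, in place of code of your own. Each camera call takes 0.05 s, during which the arm holds its last target.

## Working session

There is one attempt and no reset: what is moved stays moved. The work goes in short steps, Python scripts to look and compute and a shell command to move; the robot and the scene stay as the last step left them, time stands still between calls to the robot, and variables do not carry over. Pictures are saved under pics/ and viewed, and the job is handed in when it is done.

```bash
ls; mkdir -p pics
python3 - <<'E'
from workcell import read_state, viewer, job, bot
import cv2,json
s=read_state();print(s, bot.grasp_offset)
for n in("side","top"):
    c=viewer.read_camera(n);cv2.imwrite(f"pics/{n}0.png",c["pixels"][:,:,::-1])
    print(n,{k:v for k,v in c.items() if k!="pixels"})
E
```

```text
pics
{'time': 0.0, 'q': array([-1.36390095e+00,  2.64760271e-01,  1.60542645e+00,  3.67256011e-06,
        1.27369911e+00, -3.68796604e-02]), 'joint_vel': array([-0.00135852,  0.00132236, -0.00178686,  0.00045012, -0.0001105 ,
       -0.00173268]), 'joint_torque': array([-3.35186676e-03, -5.15122819e+01, -3.67311466e+01, -3.71333945e-04,
        1.30593919e-02, -5.60365578e-06]), 'tool_pos': array([ 0.16278019, -0.65429749,  0.22992892]), 'tcp_rot': array([-3.11601684e+00, -3.81693965e-01,  3.00126774e-04]), 'wrist_force': array([-0.39164927,  0.02321771,  0.3213454 ]), 'torque': array([0.0313683 , 0.03070708, 0.01790836]), 'width': 1.0007163123431235} 0.0187
side {'vertical_fov': 45.61580380474435, 'cx': 256.55262245101096, 'cy': 190.44458064146949, 'view': array([[-0.78347701, -0.62130998,  0.01173407,  0.4345361 ],
       [ 0.46242145, -0.57029521,  0.67891809, -0.22584241],
       [-0.4151267 ,  0.5373428 ,  0.73412025, -1.16437108],
       [ 0.        ,  0.        ,  0.        ,  1.        ]])}
top {'vertical_fov': 46.23352366813458, 'cx': 264.59537832826913, 'cy': 192.94943510363882, 'view': array([[ 0.00629298, -0.99990233,  0.01247904,  0.07600098],
       [ 0.99790945,  0.00708215,  0.06423846, -0.50814161],
       [-0.06432056,  0.0120487 ,  0.99785655, -1.31765415],
       [ 0.        ,  0.        ,  0.        ,  1.        ]])}
```

View pics/side0.png

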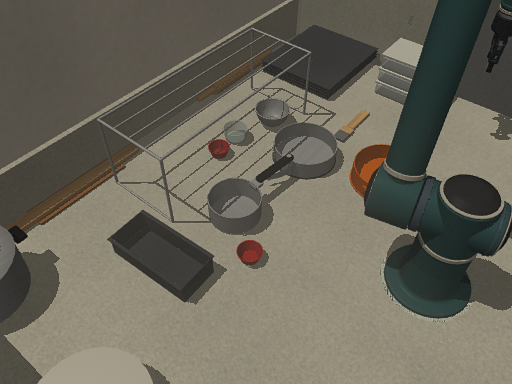

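View pics/top0.png

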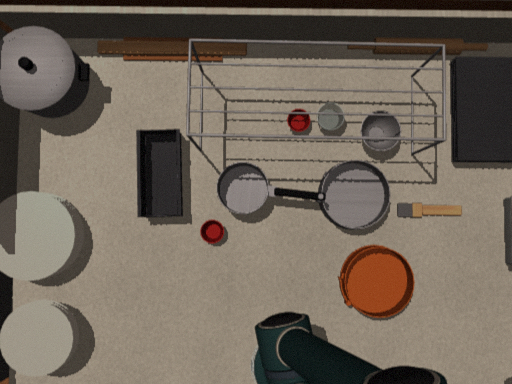

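```bash
cat > h.py <<'E'
import numpy as np,cv2
from workcell import read_state, viewer, job, bot
class Cam:
    def __init__(s,n):
        c=viewer.read_camera(n);s.im=np.ascontiguousarray(c["pixels"][:,:,::-1]);s.V=np.array(c["view"])
        s.f=192/np.tan(np.radians(c["vertical_fov"]/2));s.cx,s.cy=c["cx"],c["cy"]
        s.R=s.V[:3,:3];s.o=-s.R.T@s.V[:3,3]
    def proj(s,p):
        q=np.asarray(p,float)@s.R.T+s.V[:3,3]
        return np.stack([s.cx+s.f*q[...,0]/-q[...,2],s.cy+s.f*-q[...,1]/-q[...,2]],-1)
    def ray(s,uv):
        uv=np.asarray(uv,float)
        d=np.stack([(uv[...,0]-s.cx)/s.f,-(uv[...,1]-s.cy)/s.f,-np.ones(uv.shape[:-1])],-1)
        return d@s.R
    def plane(s,uv,z):
        d=s.ray(uv);return s.o+d*((z-s.o[2])/d[...,2])[...,None]
    def crop(s,x0,y0,x1,y1,k,name):
        cv2.imwrite(name,cv2.resize(s.im[y0:y1,x0:x1],None,fx=k,fy=k,interpolation=cv2.INTER_CUBIC))
def tri(a,ua,b,ub):
    A=[];B=[]
    da,db=a.ray(ua),b.ray(ub)
    M=np.stack([da,-db],1);t=np.linalg.lstsq(M,b.o-a.o,rcond=None)[0]
    p,q=a.o+t[0]*da,b.o+t[1]*db
    return (p+q)/2,np.linalg.norm(p-q)
E
python3 - <<'E'
from h import *
t=Cam("top");s=Cam("side")
t.crop(200,140,400,240,4,"pics/t1.png"); s.crop(190,90,350,240,5,"pics/s1.png")
print(t.o,s.o)
t.crop(180,30,450,200,2.9,"pics/t2.png");
E
```

```text
[0.42184878 0.09546831 1.34652364] [-0.03847811  0.76685118  1.00301801]
```

View pics/t1.png

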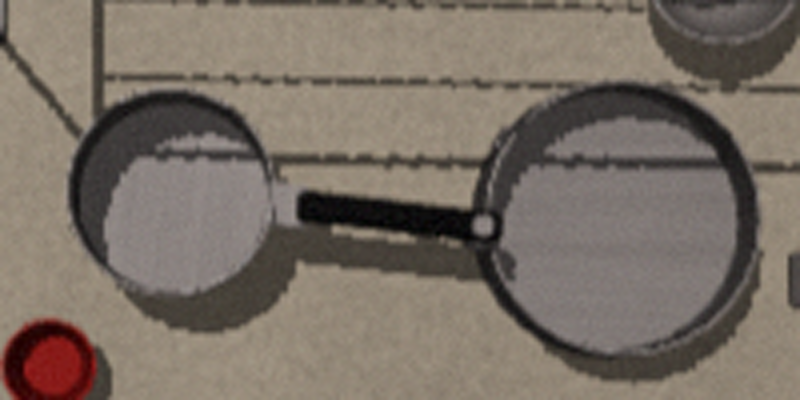

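View pics/s1.png

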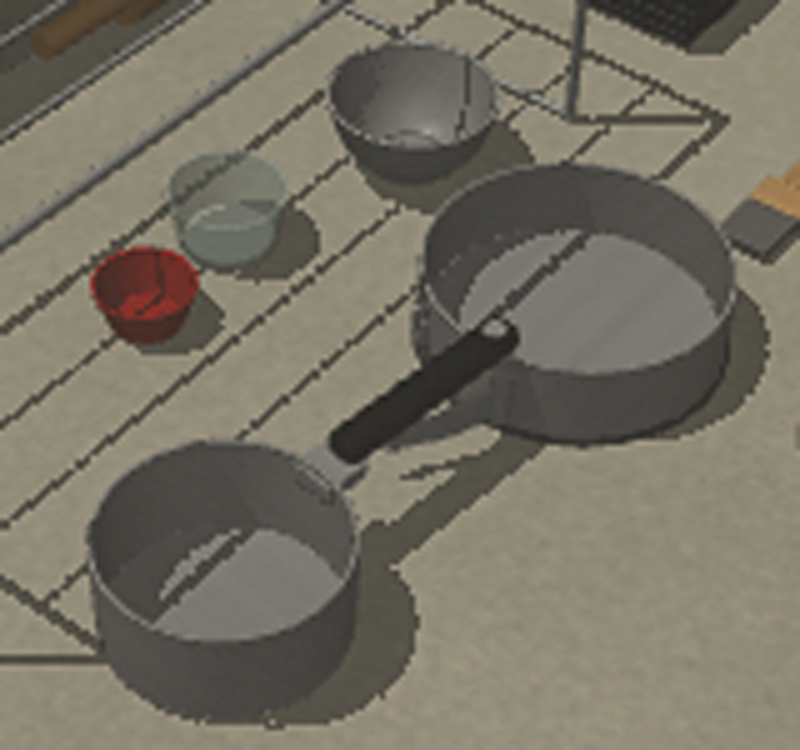

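View pics/t2.png

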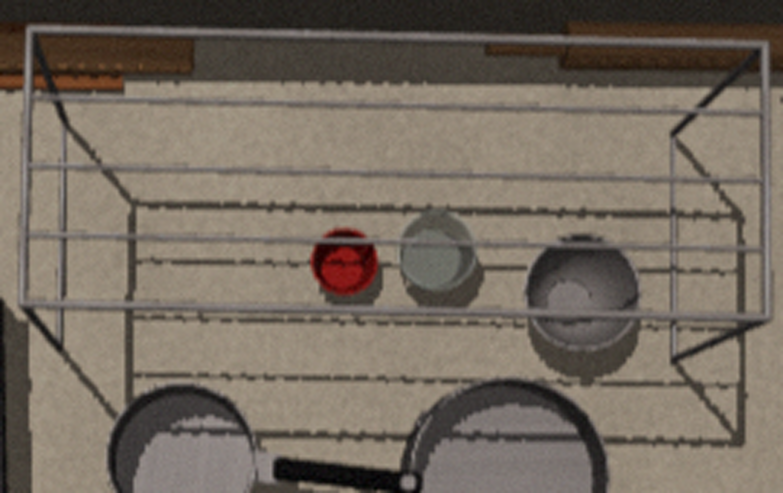

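```bash
cat > m.py <<'E'
from h import *
def rimfit(cam,roi,z,R,c0,name=None,band=(0.93,1.07)):
    # sample radial rays on plane z around c0, find strongest edges outermost
    g=cv2.GaussianBlur(cam.im,(3,3),0).astype(float)
    return
E
python3 - <<'E'
from h import *
t=Cam("top");s=Cam("side")
np.set_printoptions(precision=4,suppress=True)
# rack corners
tc=np.array([[188.6,39.7],[444.8,44.5],[186.9,135.2],[444.8,140.3]])
print(t.plane(tc,0.241))
# rims initial
print("pan",t.plane(np.array([[243.0,188.5],[218,188],[268.5,190],[242,162.5],[243,213.5]]),0.075))
print("spr",t.plane(np.array([[353,195],[320.5,195],[389.5,195],[353,161],[355,228.5]]),0.06))
print("handle",t.plane(np.array([[275,192],[320.5,196.5],[325,197]]),0.08))
# handle black mask
for c,n in((t,"t"),(s,"s")):
    m=(c.im.max(2)<45).astype(np.uint8)
    k,l,st,ce=cv2.connectedComponentsWithStats(m)
    for i in range(1,k):
        if 60<st[i,4]<1500: print(n,st[i],ce[i])
E
```

```text
[[ 0.8777  0.2755  0.241 ]
 [ 0.8726 -0.3714  0.241 ]
 [ 0.6352  0.2756  0.241 ]
 [ 0.6279 -0.3666  0.241 ]]
pan [[0.516  0.1414 0.075 ]
 [0.5169 0.2121 0.075 ]
 [0.5123 0.0691 0.075 ]
 [0.5901 0.1449 0.075 ]
 [0.4452 0.1407 0.075 ]]
spr [[ 0.5007 -0.1741  0.06  ]
 [ 0.5    -0.0806  0.06  ]
 [ 0.5014 -0.2793  0.06  ]
 [ 0.599  -0.1747  0.06  ]
 [ 0.4048 -0.1792  0.06  ]]
handle [[ 0.5064  0.0508  0.08  ]
 [ 0.4946 -0.0778  0.08  ]
 [ 0.4932 -0.0906  0.08  ]]
t [422  47  20  20  63] [433.6349  54.9048]
t [  28   51   62   67 1215] [70.1753 92.8   ]
t [ 19  57  15  14 145] [25.8   63.731]
t [363 116  23  12  87] [370.9885 119.7126]
t [347 161  42  43 201] [375.3781 175.4129]
t [218 163  48  43 176] [233.9659 174.3352]
t [275 188  73  41 423] [304.8274 198.4279]
t [  0 272  13  57 525] [  4.9448 296.9086]
t [261 313  41  14 365] [280.8164 319.1123]
t [  0 351   9  31 173] [  3.1618 368.5029]
s [413   0  29  81 148] [427.8243  34.9527]
s [486  10  26  63 784] [498.4337  38.1786]
s [308  51  69  47 395] [344.2709  76.757 ]
s [264  64  19  12  80] [272.625  69.475]
s [279  72  27  16 137] [292.8394  78.708 ]
s [ 444  175   57   40 1479] [474.1609 193.5132]
s [499 221  13  29  70] [506.9143 234.9857]
s [  8 226  19  17 186] [ 17.3333 233.871 ]
s [397 235  33  34 322] [409.913 251.913]
s [ 430  256   42   45 1046] [453.6405 279.9675]
```

```bash
cat > ov.py <<'E'
from h import *
def circ(c,R,z,n=120):
    a=np.linspace(0,2*np.pi,n);return np.stack([c[0]+R*np.cos(a),c[1]+R*np.sin(a),0*a+z],-1)
def over(cam,items,roi,k,name):
    x0,y0,x1,y1=roi
    im=cv2.resize(cam.im[y0:y1,x0:x1],None,fx=k,fy=k,interpolation=cv2.INTER_CUBIC)
    for pts,col in items:
        p=(cam.proj(np.array(pts))-[x0,y0]+0.5)*k-0.5
        cv2.polylines(im,[np.round(p*8).astype(int)],False,col,1,cv2.LINE_AA,3)
    cv2.imwrite(name,im)
E
python3 - <<'E'
from ov import *
t=Cam("top");s=Cam("side")
P=(.517,.141);S=(.5015,-.180)
it=[(circ(P,.075,.075),(0,255,0)),(circ(P,.075,0),(255,255,0)),(circ(S,.1,.06),(0,0,255)),(circ(S,.1,0),(255,0,255))]
over(t,it,(205,145,400,240),4,"pics/t3.png")
over(s,it,(190,90,350,240),5,"pics/s3.png")
E
```

```text
(no output)
```

View pics/t3.png

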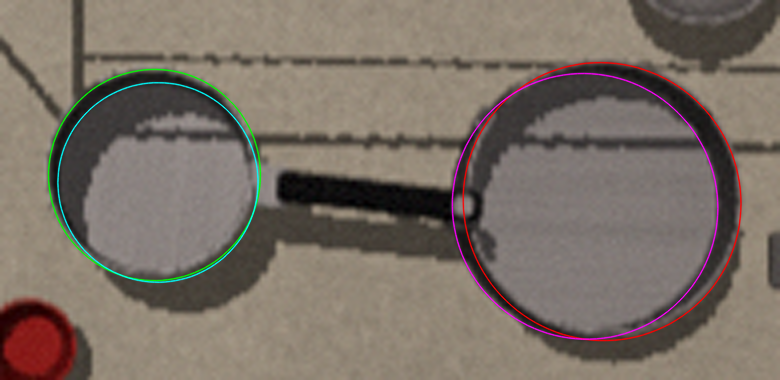

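View pics/s3.png

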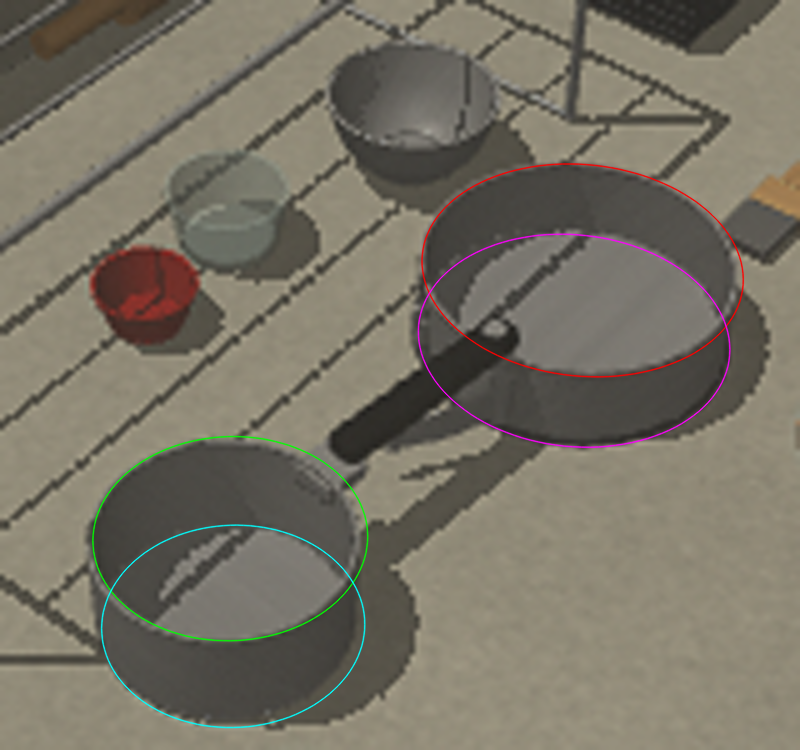

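```bash
cat >> h.py <<'E'
from scipy.spatial.transform import Rotation as Ro
def rel(wp,yawdeg,st=None):
    """world waypoint + yaw of tool x -> row numbers (mm, rad)"""
    st=st or read_state();R0=Ro.from_rotvec(st["tcp_rot"])
    d=R0.inv().apply(np.array(wp)-st["tool_pos"])*1000
    y=np.radians(yawdeg);Rt=Ro.from_matrix(np.array([[np.cos(y),np.sin(y),0],[np.sin(y),-np.cos(y),0],[0,0,-1.]]))
    return np.r_[d,(R0.inv()*Rt).as_rotvec()]
E
python3 - <<'E'
from h import *
np.set_printoptions(precision=4,suppress=True)
t=Cam("top");g=t.im.astype(float).mean(2)
# vertical-ish wires (rack sides)
def ridge(prof):
    i=np.argmax(prof); 
    w=np.clip(prof-np.median(prof),0,None)[max(0,i-2):i+3];return max(0,i-2)+(w*np.arange(len(w))).sum()/w.sum()
def fit(uv):
    p=t.plane(uv,.241);m,_=cv2.fitLine(p[:,:2].astype(np.float32),cv2.DIST_HUBER,0,.001,.001).reshape(2,2),0
    v=m[0];a=np.degrees(np.arctan2(v[1],v[0]));n=np.array([-v[1],v[0]]);r=(p[:,:2]-m[1])@n
    print("angle",a,"pt",m[1],"rms mm",1e3*np.sqrt(np.mean(np.sort(r**2)[:-len(r)//8])))
fit(np.array([[183+ridge(g[r,183:194]),r] for r in range(50,128)]))
fit(np.array([[439+ridge(g[r,439:450]),r] for r in range(50,133)]))
fit(np.array([[c,130+ridge(g[130:146,c])] for c in list(range(200,285))+list(range(405,435))]))
fit(np.array([[c,36+ridge(g[36:50,c])] for c in range(200,435)]))
S=read_state()
for w,y in(((.42,-.45,.22),14),((.47,0.,.2),27),((.4704,.1987,.12),40),((.4704,.1987,.043),40)): print(w,rel(w,y,S))
E
```

```text
angle 0.5443666 pt [0.7326 0.2773] rms mm 6.2969598712827795
angle -0.4296168 pt [ 0.7532 -0.3674] rms mm 6.36029697912983
angle -87.811806 pt [0.6286 0.0473] rms mm 12.60246900443669
angle 89.421165 pt [0.8761 0.0058] rms mm 0.13792749599697596
(0.42, -0.45, 0.22) [ 298.945  -136.8887   11.1937   -0.0002   -0.       -0.0006]
(0.47, 0.0, 0.2) [ 456.075  -561.5147   31.2664   -0.0002   -0.       -0.2275]
(0.4704, 0.1987, 0.12) [ 504.4175 -754.2313  111.2986   -0.0001   -0.0001   -0.4544]
(0.4704, 0.1987, 0.043) [ 504.4152 -754.219   188.2986   -0.0001   -0.0001   -0.4544]
```

```bash
python3 -m crank '50 -23 0 0 0 0 110; 100 -46 0 0 0 0 110; 150 -70 0 0 0 0 110; 200 -95 0 0 0 0 110; 250 -120 0 0 0 0 110; 290 -165 5 0 0 -0.05 110; 320 -215 10 0 0 -0.08 110; 345 -270 15 0 0 -0.11 110; 370 -325 20 0 0 -0.13 110; 395 -380 25 0 0 -0.16 110; 415 -435 30 0 0 -0.19 110; 435 -490 30 0 0 -0.21 110; 450 -545 35 0 0 -0.23 110; 465 -600 40 0 0 -0.3 110; 480 -655 60 0 0 -0.36 110; 495 -710 80 0 0 -0.42 110; 504 -754 100 0 0 -0.454 110; 504 -754 111 0 0 -0.454 110; 504 -754 111 0 0 -0.454 110; 504 -754 111 0 0 -0.454 110'
python3 - <<'E'
from h import *
np.set_printoptions(precision=4,suppress=True)
S=read_state();print(S["time"],S["tool_pos"],S["width"])
t=Cam("top");s=Cam("side")
t.crop(200,120,360,240,5,"pics/t4.png"); s.crop(150,90,350,240,4,"pics/s4.png")
print(rel((.4704,.1987,.043),40))
E
```

```text
time: 2.95
tool_pos: [0.4706, 0.1974, 0.1209]
tcp_rot: [2.953, 1.072, 0.001]
wrist_force: [-0.2, 0.2, -0.8]
width: 0.57
2.95 [0.4706 0.1974 0.1209] 0.5696038759705122
[ 0.2974 -1.3367 78.2722  0.0007 -0.0016 -0.0022]
```

View pics/t4.png

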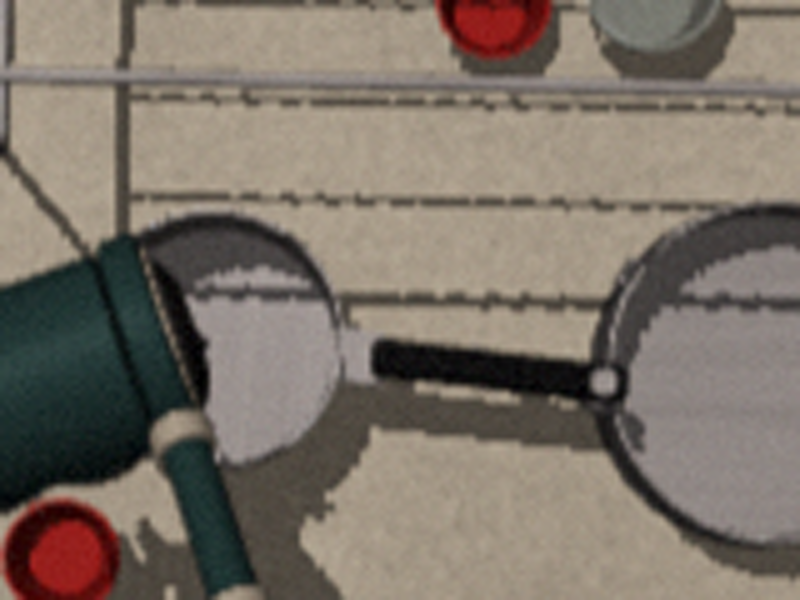

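View pics/s4.png

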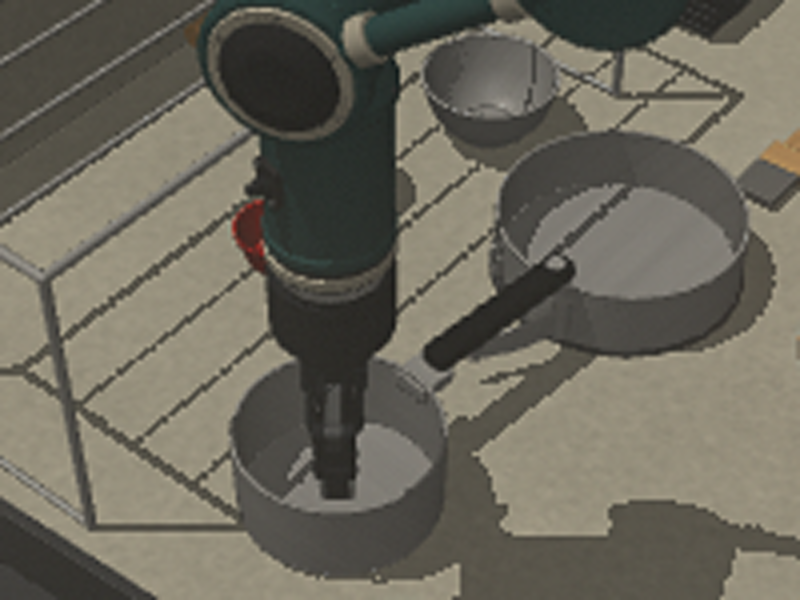

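```bash
python3 -m crank '0 -1 20 0 0 -0.002 110; 0 -1 40 0 0 -0.002 110; 0 -1 60 0 0 -0.002 110; 0 -1 78 0 0 -0.002 110; 0 -1 78 0 0 -0.002 110;0 -1 78 0 0 -0.002 110'
python3 - <<'E'
from h import *
s=Cam("side"); s.crop(150,90,350,240,4,"pics/s5.png")
E
```

```text
time: 3.8
tool_pos: [0.47, 0.1991, 0.0429]
tcp_rot: [-2.951, -1.076, -0.002]
wrist_force: [0.9, -0.4, -0.2]
width: 0.572
```

View pics/s5.png

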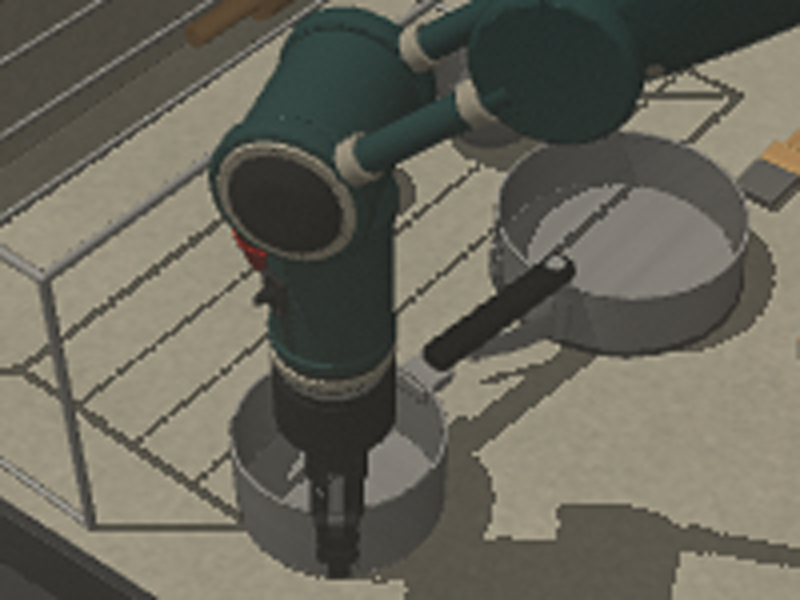

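```bash
python3 -m crank '0 0 0 0 0 0 255; 0 0 0 0 0 0 255; 0 0 0 0 0 0 255; 0 0 0 0 0 0 255; 0 0 0 0 0 0 255; 0 0 0 0 0 0 255' 20
python3 -m crank '0 0 0 0 0 0 255; 0 0 0 0 0 0 255' 60
python3 - <<'E'
from ov import *
t=Cam("top");s=Cam("side")
P=(.518,.142)
it=[(circ(P,.075,.075),(0,255,0)),(circ(P,.075,0),(255,255,0))]
over(t,it,(205,145,365,240),5,"pics/t6.png")
over(s,it,(190,90,350,240),5,"pics/s6.png")
E
```

```text
time: 4.6
tool_pos: [0.4702, 0.1992, 0.0428]
tcp_rot: [2.951, 1.077, 0.002]
wrist_force: [2.3, -1.1, 4.0]
width: 0.065
time: 4.85
tool_pos: [0.4706, 0.1995, 0.043]
tcp_rot: [2.951, 1.077, 0.004]
wrist_force: [2.8, 0.2, 5.0]
width: 0.05
```

View pics/t6.png

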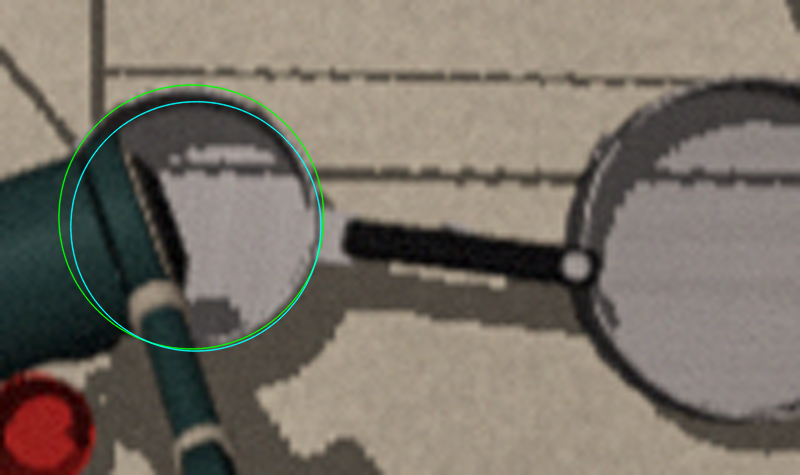

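View pics/s6.png

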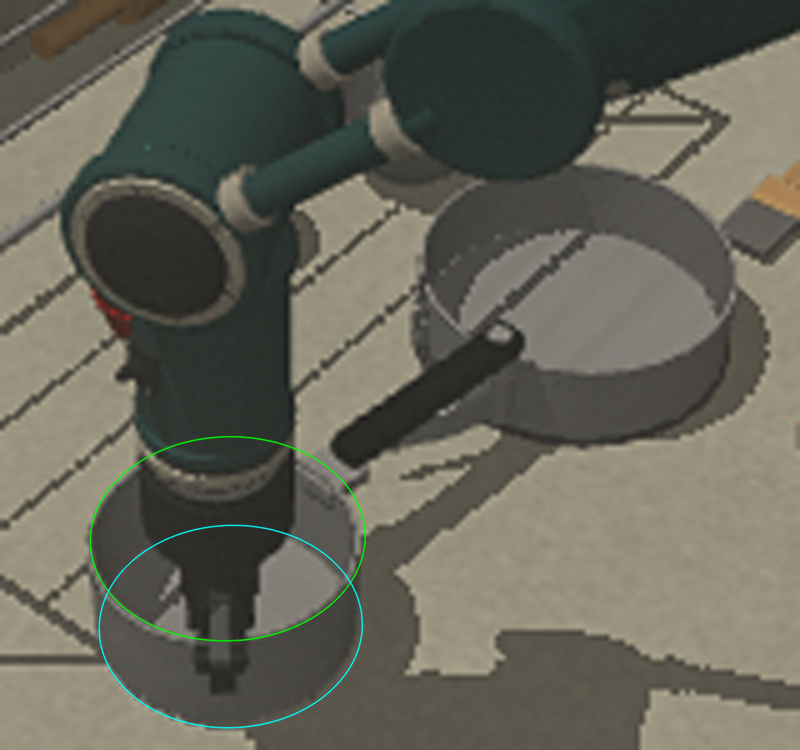

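```bash
python3 -m crank '-3.2 0.1 0 0 0 -0.044 255; -6.4 0.3 0 0 0 -0.087 255; -12.8 1.1 0 0 0 -0.175 255; -19 2.5 0 0 0 -0.262 255; -25.1 4.4 0 0 0 -0.349 255; -31.1 6.9 0 0 0 -0.436 255; -36.8 9.8 0 0 0 -0.524 255; -42.2 13.3 0 0 0 -0.611 255; -47.2 17.2 0 0 0 -0.698 255; -52 21.5 0 0 0 -0.785 255; -52 21.5 0 0 0 -0.785 255'
python3 - <<'E'
from ov import *
t=Cam("top");s=Cam("side")
P=(.518,.142)
it=[(circ(P,.075,.075),(0,255,0)),(circ(P,.075,0),(255,255,0))]
over(t,it,(205,145,365,240),5,"pics/t7.png")
over(s,it,(190,90,350,240),5,"pics/s7.png")
E
```

```text
time: 6.32
tool_pos: [0.443, 0.1487, 0.0429]
tcp_rot: [-2.316, -2.122, 0.001]
wrist_force: [-1.0, -2.7, 10.5]
width: 0.049
```

View pics/t7.png

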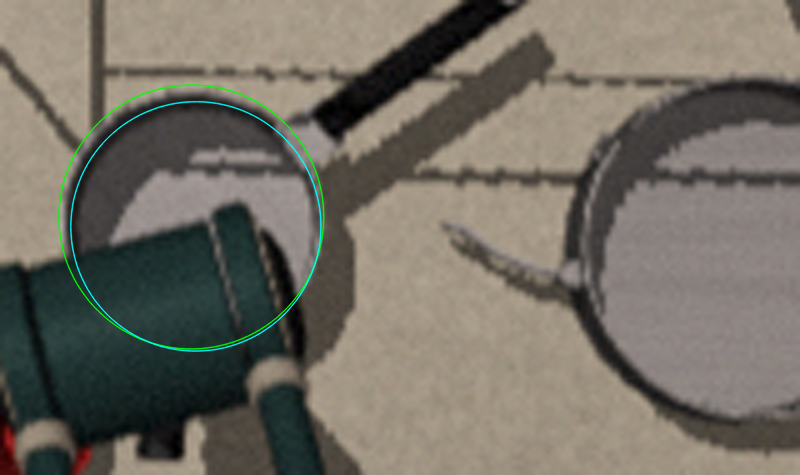

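View pics/s7.png

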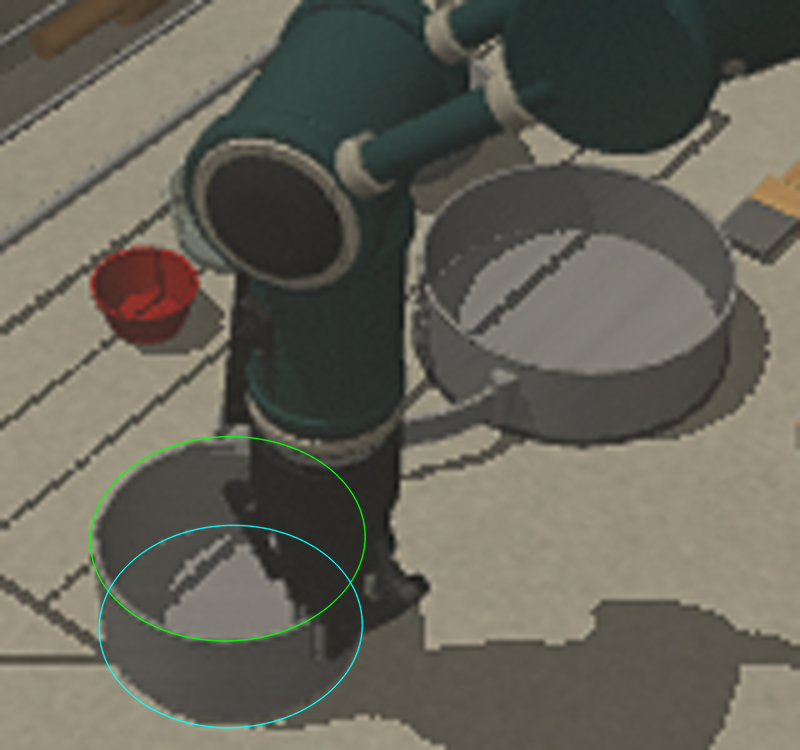

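```bash
cat > ang.py <<'E'
from h import *
t=Cam("top")
m=(t.im.max(2)<50).astype(np.uint8); m[:, :250 if False else 0]=0
mm=np.zeros_like(m); mm[60:185,225:345]=m[60:185,225:345]
k,l,st,ce=cv2.connectedComponentsWithStats(mm)
for i in range(1,k):
    if st[i,4]<120: continue
    ys,xs=np.where(l==i); p=t.plane(np.stack([xs,ys],-1).astype(float),.082)[:,:2]
    v=cv2.fitLine(p.astype(np.float32),cv2.DIST_L2,0,.001,.001).ravel()
    d=v[:2]*np.sign(v[0]); q=(p-v[2:])@d
    print(st[i],"angle",np.degrees(np.arctan2(d[1],d[0])),"ends",v[2:]+d*q.min(),v[2:]+d*q.max(),len(q))
t.crop(200,60,360,180,5,"pics/tang.png")
E
python3 ang.py
```

```text
[268 141  40  32 297] angle -53.603123 ends [0.56956785 0.06765668] [ 0.6447282  -0.03429998] 297
```

View pics/tang.png

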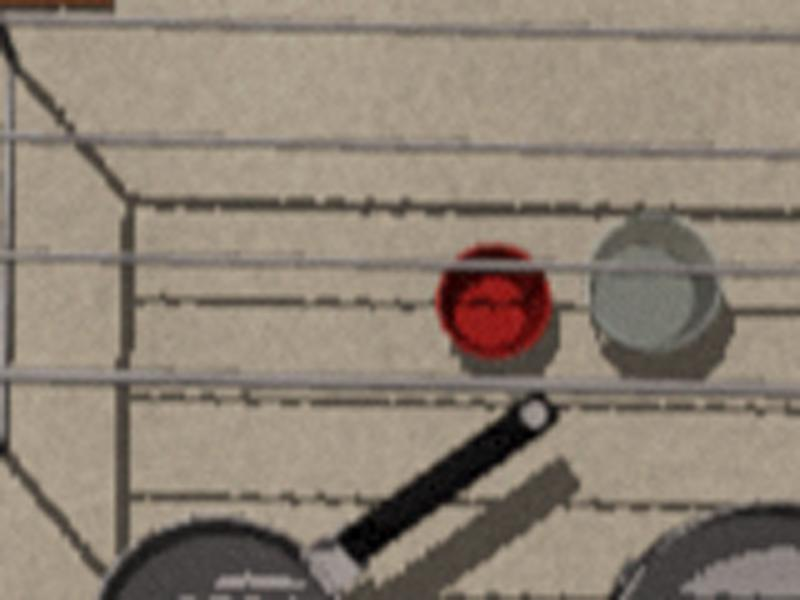

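```bash
python3 -m crank '-6.4 0.3 0 0 0 -0.087 255; -12.8 1.1 0 0 0 -0.175 255; -19 2.5 0 0 0 -0.262 255; -25.1 4.4 0 0 0 -0.349 255; -31.1 6.9 0 0 0 -0.436 255; -36.8 9.8 0 0 0 -0.524 255; -42.2 13.3 0 0 0 -0.611 255; -47.2 17.2 0 0 0 -0.698 255; -52 21.5 0 0 0 -0.785 255; -56.3 26.3 0 0 0 -0.873 255; -56.3 26.3 0 0 0 -0.873 255'; python3 ang.py
```

```text
time: 7.85
tool_pos: [0.4653, 0.0906, 0.0429]
tcp_rot: [1.202, 2.902, 0.001]
wrist_force: [1.7, -2.9, 7.4]
width: 0.044
[244 113   8  21 147] angle -3.770578 ends [0.67306678 0.13222926] [0.73185528 0.12835485] 147
[242 138   9  19 127] angle -4.162688 ends [0.6079995  0.13619627] [0.66008059 0.13240577] 127
```

View pics/tang.png

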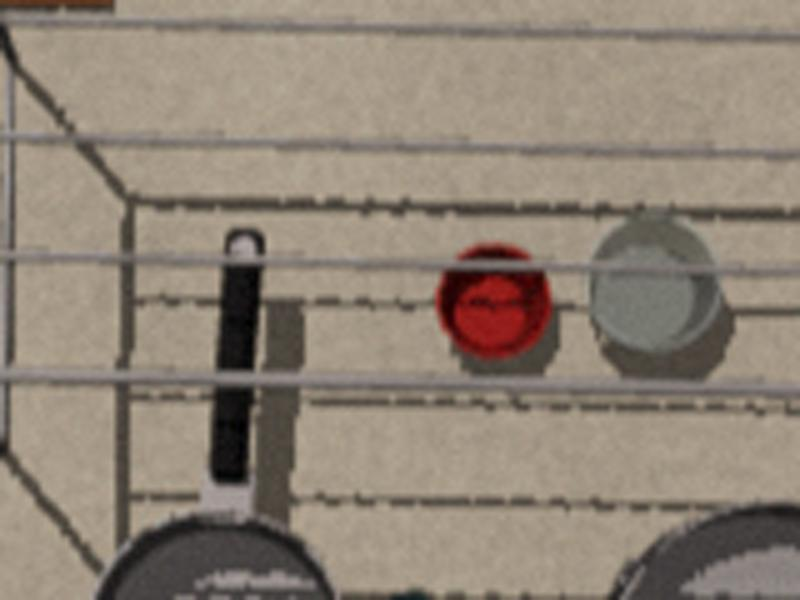

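```bash
python3 -m crank '-2.2 0 0 0 0 -0.03 255; -4.4 0.1 0 0 0 -0.06 255; -4.4 0.1 0 0 0 -0.06 255; -4.4 0.1 0 0 0 -0.06 255'; python3 ang.py
python3 - <<'E'
from h import *
t=Cam("top");g=t.im.astype(float).mean(2)
def ridge(prof,lo):
    p=prof-np.median(prof);i=np.argmax(p);a=max(0,i-1);w=np.clip(p[a:i+2],0,None);return lo+a+(w*np.arange(len(w))).sum()/w.sum()
def fit(uv):
    p=t.plane(uv,.241)[:,:2]
    for _ in range(4):
        v=cv2.fitLine(p.astype(np.float32),cv2.DIST_L2,0,.001,.001).ravel();r=(p-v[2:])@np.array([-v[1],v[0]]);p=p[abs(r)<max(.0012,1.5*np.median(abs(r)))]
    print(np.degrees(np.arctan2(v[1],v[0])),v[2:],len(p),len(uv),abs(r).max())
fit(np.array([[ridge(g[r,184:193],184),r] for r in range(50,128)]))
fit(np.array([[ridge(g[r,441:449],441),r] for r in range(50,133)]))
fit(np.array([[c,ridge(g[133:143,c],133)] for c in list(range(200,285))+list(range(405,435))]))
fit(np.array([[c,ridge(g[36:50,c],36)] for c in range(200,435)]))
E
```

```text
time: 8.4
tool_pos: [0.468, 0.088, 0.0429]
tcp_rot: [-1.116, -2.936, -0.002]
wrist_force: [0.5, -1.6, 9.8]
width: 0.046
[241 113   8  21 146] angle 0.17455722 ends [0.67351514 0.13975509] [0.73119778 0.13993082] 146
[241 138   7  18 125] angle 1.0511194 ends [0.61052866 0.1388986 ] [0.65930089 0.13979345] 125
[244 178  44   7 155] angle -84.50125 ends [0.52694826 0.13830725] [0.53862912 0.016969  ] 155
-0.68677884 [0.76382136 0.2789383 ] 56 78 0.00637920669353048
-1.1148603 [ 0.69644666 -0.36593115] 38 83 1.1040753389689e-07
-87.604805 [ 0.630817  -0.0449172] 40 115 0.004998681822830156
89.40599 [ 0.87565607 -0.04791437] 235 235 0.0008322072169781649
```

```bash
python3 -m crank '0 0 0 0 0 0 200; 0 0 0 0 0 0 110; 0 0 0 0 0 0 110; 0 0 0 0 0 0 110; 0 0 -20 0 0 0 110; 0 0 -50 0 0 0 110; 0 0 -90 0 0 0 110;0 0 -130 0 0 0 110;0 0 -130 0 0 0 110'
python3 - <<'E'
from ov import *
t=Cam("top");s=Cam("side")
m=(t.im.max(2)<50).astype(np.uint8);mm=np.zeros_like(m);mm[100:160,235:260]=m[100:160,235:260]
ys,xs=np.where(mm); p=t.plane(np.stack([xs,ys],-1).astype(float),.083)[:,:2]
v=cv2.fitLine(p.astype(np.float32),cv2.DIST_HUBER,0,.001,.001).ravel();print(np.degrees(np.arctan2(v[1],v[0])),v[2:])
P=(.518,.142)
it=[(circ(P,.075,.075),(0,255,0)),(circ(P,.075,0),(255,255,0))]
over(t,it,(205,100,365,220),5,"pics/t8.png")
over(s,it,(190,90,350,240),5,"pics/s8.png")
E
```

```text
time: 9.62
tool_pos: [0.4709, 0.0882, 0.1763]
tcp_rot: [1.11, 2.932, 0.006]
wrist_force: [-0.4, -0.4, -0.3]
width: 0.566
0.1602469 [0.6717979  0.13968194]
```

View pics/t8.png

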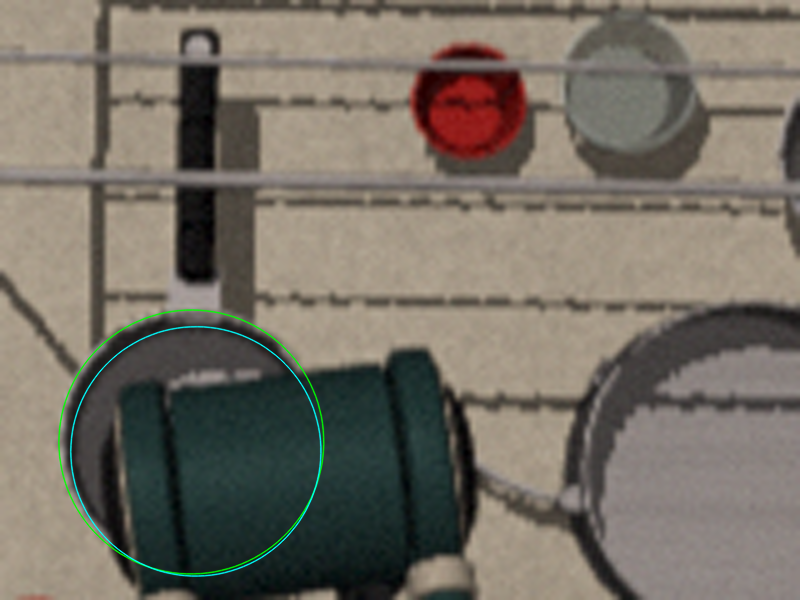

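View pics/s8.png

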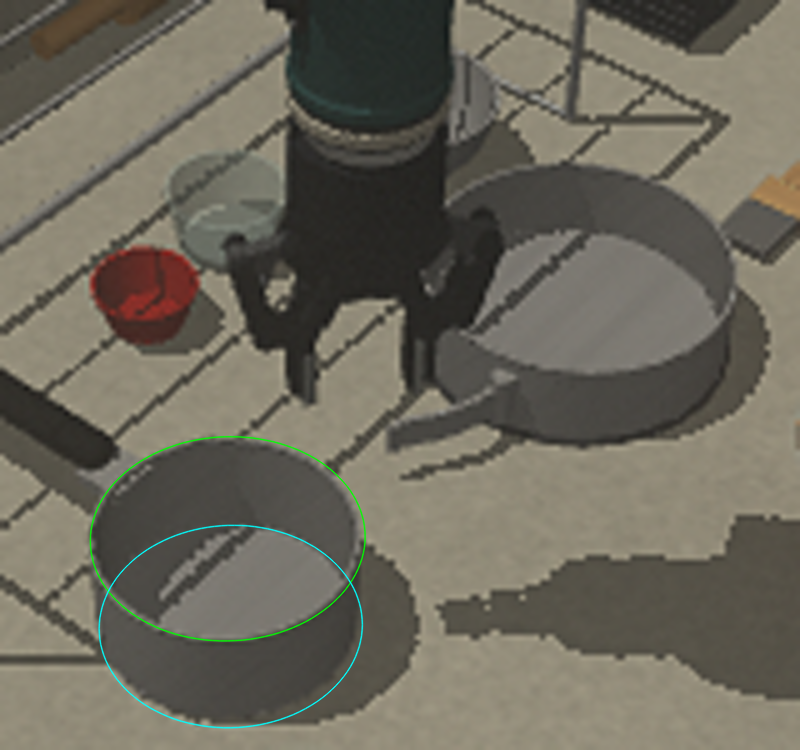

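Run:
```python
from ov import *
np.set_printoptions(precision=4,suppress=True)
t=Cam("top");s=Cam("side")
print("tip tri",tri(t,np.array([294.3,189.8]),s,np.array([267.4,176.2])))
print("hinge tri",tri(t,np.array([319.2,199.6]),s,np.array([290.4,165.8])))
uv=np.array([[294.3,189.8],[298,193.5],[304,197],[311,199.5],[319.2,199.6]])
print(t.plane(uv,.044)); print(s.plane(np.array([[267.4,176.2],[290.4,165.8]]),.044))
S=np.array((.5015,-.180))
h=t.plane(uv[-1:],.05)[0,:2];tp=t.plane(uv[:1],.044)[0,:2]
print("hinge r",np.linalg.norm(h-S),np.degrees(np.arctan2(*(h-S)[::-1])),"len",np.linalg.norm(tp-h),"lever dir",np.degrees(np.arctan2(*(tp-h)[::-1])))
```

```text
tip tri (array([ 0.5172, -0.0062,  0.0373]), np.float64(0.002831091679638931))
hinge tri (array([ 0.4876, -0.079 ,  0.0437]), np.float64(1.2763591456415458e-05))
[[ 0.5156 -0.0065  0.044 ]
 [ 0.5049 -0.0173  0.044 ]
 [ 0.4948 -0.0348  0.044 ]
 [ 0.4877 -0.0551  0.044 ]
 [ 0.4876 -0.079   0.044 ]]
[[ 0.5145 -0.0001  0.044 ]
 [ 0.4874 -0.0787  0.044 ]]
hinge r 0.10284003817157071 97.94864543733658 len 0.07701654533384167 lever dir 68.43144396548809
```

Run:
```python
from h import *
np.set_printoptions(precision=3,suppress=True)
for w in((.467,-.02,.1),(.467,-.02,.026)): print(rel(w,88))
```

```text
[-71.612 -80.303  70.733  -0.003  -0.001   0.882]
[-71.757 -80.14  144.733  -0.003  -0.001   0.882]
```

```bash
python3 -m crank '-18 -20 0 0 0 0.15 255; -36 -40 10 0 0 0.3 255; -54 -60 30 0 0 0.45 255; -72 -80 50 0 0 0.6 255; -72 -80 70 0 0 0.75 255; -72 -80 70 0 0 0.882 255; -72 -80 70 0 0 0.882 255;-72 -80 70 0 0 0.882 255'
python3 - <<'E'
from h import *
np.set_printoptions(precision=3,suppress=True)
print(rel((.467,-.02,.026),88))
t=Cam("top");s=Cam("side")
t.crop(230,130,390,250,5,"pics/t9.png"); s.crop(220,90,380,210,5,"pics/s9.png")
E
```

```text
time: 10.82
tool_pos: [0.4685, -0.0197, 0.1016]
tcp_rot: [-2.257, -2.184, 0.001]
wrist_force: [1.6, -0.3, 1.4]
width: 0.002
[-0.308 -1.403 75.644 -0.001 -0.     0.002]
```

View pics/s9.png

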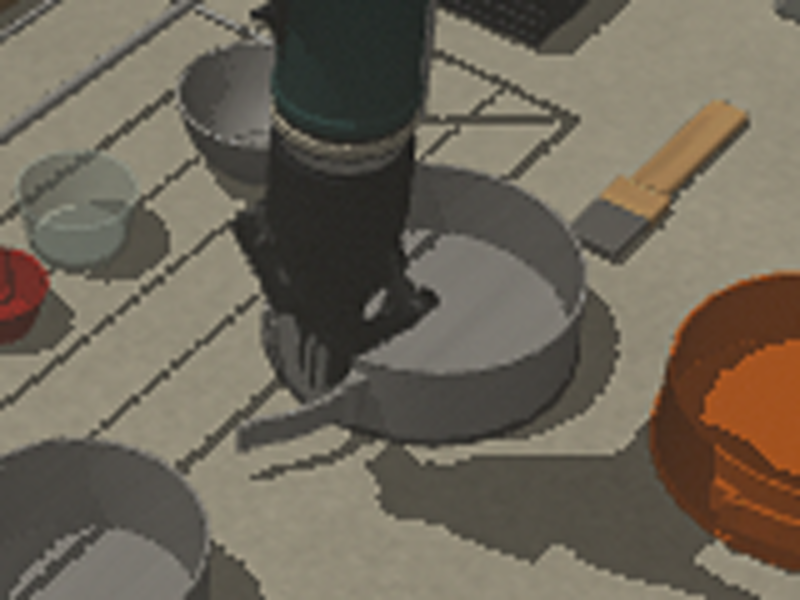

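View pics/t9.png

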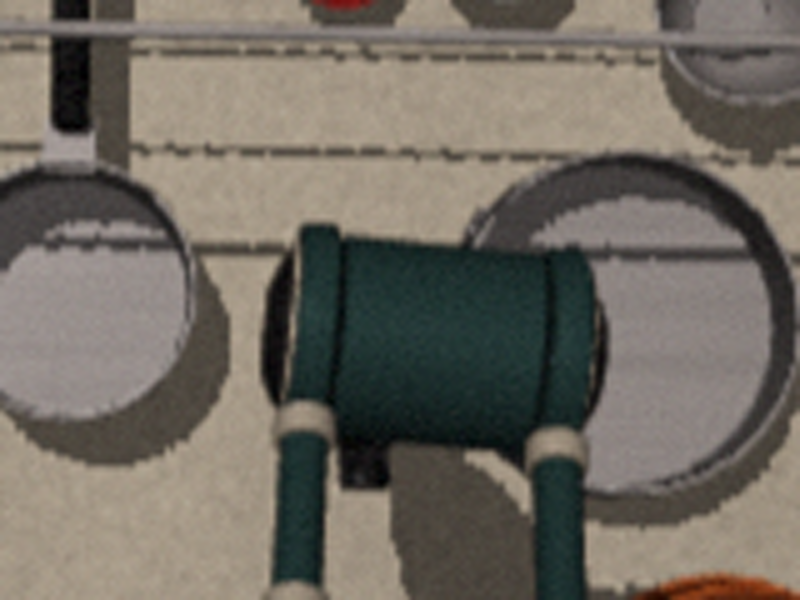

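```bash
python3 -m crank '0 -1 20 0 0 0 255; 0 -1 40 0 0 0 255; 0 -1 60 0 0 0 255; 0 -1 75 0 0 0 255; 0 -1 75 0 0 0 255; 0 -1 75 0 0 0 255'
python3 - <<'E'
from h import *
np.set_printoptions(precision=3,suppress=True)
s=Cam("side");s.crop(220,90,380,210,5,"pics/s10.png")
H=np.array([.487,-.076])
for p in (88,78,68,58,48,38,28,18,8,-2,-7,-12):
    a=np.radians(p);u=np.array([np.cos(a),np.sin(a)]);n=np.array([-u[1],u[0]])
    w=H+.055*u+.022*n
    print(p,w,rel((*w,.026),p))
E
```

```text
time: 11.68
tool_pos: [0.4686, -0.0198, 0.0278]
tcp_rot: [2.259, 2.182, 0.001]
wrist_force: [0.3, 0.1, -0.2]
width: -0.002
88 [ 0.467 -0.02 ] [-0.489 -1.889  2.088  0.002  0.     0.   ]
78 [ 0.477 -0.018] [ 2.494  7.996  2.103  0.002 -0.     0.175]
68 [ 0.487 -0.017] [ 3.715 18.25   2.119  0.002 -0.     0.349]
58 [ 0.497 -0.018] [ 3.137 28.559  2.135  0.002 -0.     0.524]
48 [ 0.507 -0.02 ] [ 0.778 38.612  2.151  0.002 -0.     0.698]
38 [ 0.517 -0.025] [-3.291 48.102  2.166  0.001 -0.001  0.873]
28 [ 0.525 -0.031] [-8.946 56.741  2.179  0.001 -0.001  1.047]
18 [ 0.533 -0.038] [-16.016  64.267   2.191   0.001  -0.001   1.222]
8 [ 0.538 -0.047] [-24.285  70.451   2.202   0.001  -0.001   1.396]
-2 [ 0.543 -0.056] [-33.502  75.105   2.209   0.001  -0.001   1.571]
-7 [ 0.544 -0.061] [-38.379  76.813   2.212   0.001  -0.001   1.658]
-12 [ 0.545 -0.066] [-43.387  78.088   2.215   0.001  -0.001   1.745]
```

View pics/s10.png

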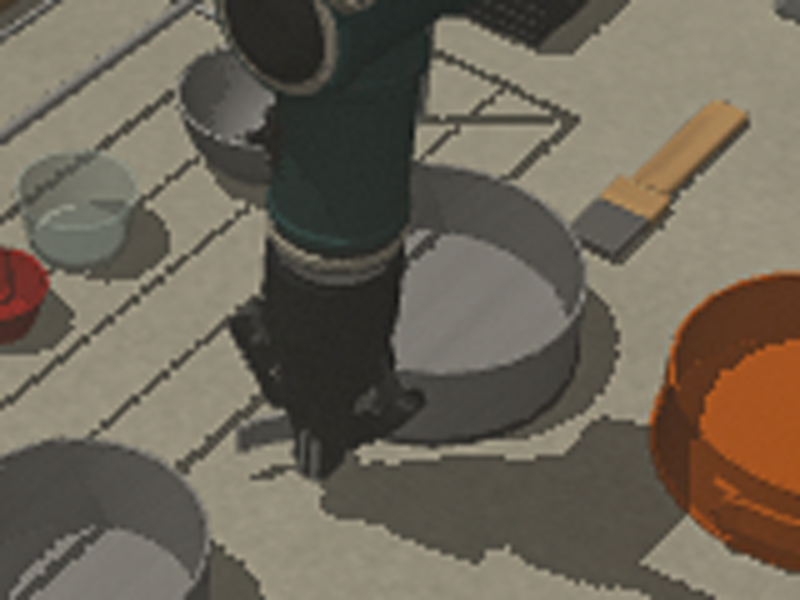

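```bash
python3 -m crank '1 2 1 0 0 0.087 255; 2.5 8 2 0 0 0.175 255; 3.3 13 2 0 0 0.26 255; 3.7 18 2 0 0 0.349 255; 3.6 23.5 2 0 0 0.436 255; 3.1 28.6 2 0 0 0.524 255; 2.2 33.6 2 0 0 0.611 255; 0.8 38.6 2 0 0 0.698 255; -1 43.5 2 0 0 0.785 255; -3.3 48.1 2 0 0 0.873 255; -6 52.5 2 0 0 0.96 255; -9 56.7 2 0 0 1.047 255; -12.3 60.6 2 0 0 1.134 255; -16 64.3 2 0 0 1.222 255; -16 64.3 2 0 0 1.222 255'
python3 - <<'E'
from ov import *
t=Cam("top");s=Cam("side")
S=(.5015,-.180)
it=[(circ(S,.1,.06),(0,0,255)),(circ(S,.1,0),(255,0,255))]
over(t,[],(230,130,390,250),5,"pics/t11.png")
over(s,it,(220,90,380,210),5,"pics/s11.png")
E
```

```text
time: 13.6
tool_pos: [0.5327, -0.0383, 0.0262]
tcp_rot: [3.102, 0.492, 0.003]
wrist_force: [0.2, -0.0, 0.3]
width: 0.001
```

View pics/s11.png

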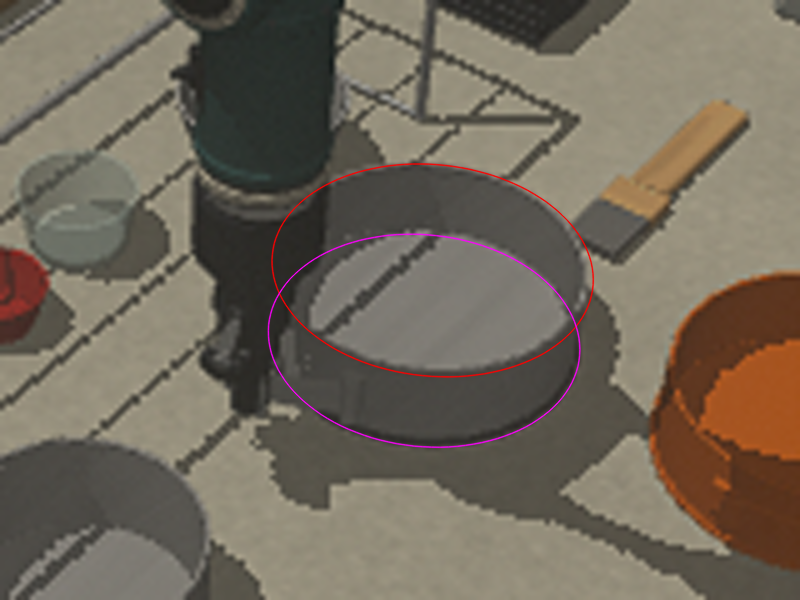

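View pics/t11.png

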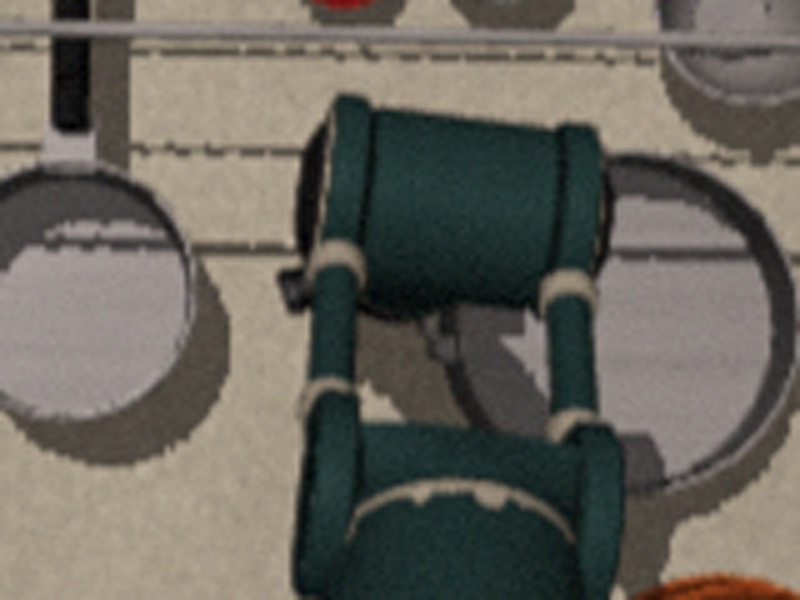

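Run:
```python
from h import *
np.set_printoptions(precision=3,suppress=True)
H=np.array([.487,-.076])
for p in (18,13,8,3,-2,-5,-8,-11,-14):
    a=np.radians(p);u=np.array([np.cos(a),np.sin(a)]);n=np.array([-u[1],u[0]])
    w=H+.055*u+.022*n
    print(p,w,rel((*w,.026),p))
```

```text
18 [ 0.533 -0.038] [ 0.521  0.126 -0.183  0.    -0.001  0.001]
13 [ 0.536 -0.042] [ 2.224  5.006 -0.18   0.    -0.001  0.088]
8 [ 0.538 -0.047] [ 3.494 10.015 -0.178  0.    -0.001  0.176]
3 [ 0.541 -0.051] [ 4.323 15.116 -0.175  0.    -0.001  0.263]
-2 [ 0.543 -0.056] [ 4.705 20.269 -0.173  0.    -0.001  0.35 ]
-5 [ 0.544 -0.059] [ 4.717 23.371 -0.172  0.    -0.001  0.403]
-8 [ 0.545 -0.062] [ 4.568 26.468 -0.171  0.    -0.001  0.455]
-11 [ 0.545 -0.065] [ 4.256 29.554 -0.17   0.    -0.001  0.507]
-14 [ 0.546 -0.068] [ 3.783 32.619 -0.169  0.    -0.001  0.56 ]
```

```bash
python3 -m crank '1.7 5 0 0 0 0.087 255; 3 10 0 0 0 0.175 255; 3.8 15 0 0 0 0.262 255; 4.2 20 0 0 0 0.349 255; 4.2 23.3 0 0 0 0.4 255; 4.2 23.3 0 0 0 0.4 255'
python3 - <<'E'
from ov import *
t=Cam("top");s=Cam("side")
S=(.5015,-.180)
it=[(circ(S,.1,.06),(0,0,255)),(circ(S,.1,0),(255,0,255))]
over(t,[],(230,130,390,250),5,"pics/t12.png")
over(s,it,(240,110,350,190),7,"pics/s12.png")
E
```

```text
time: 14.45
tool_pos: [0.543, -0.059, 0.0256]
tcp_rot: [3.139, -0.133, 0.001]
wrist_force: [0.6, 0.1, -0.9]
width: -0.0
```

View pics/s12.png

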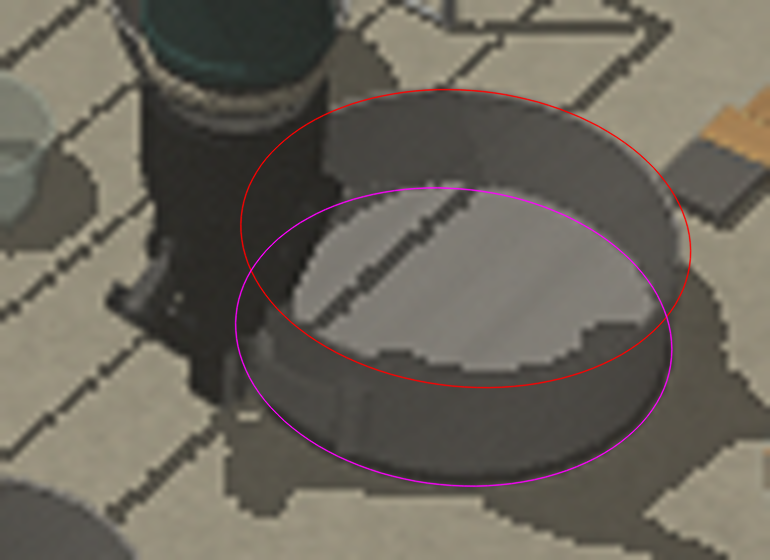

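```bash
python3 -m crank '0 1.5 0 0 0 0.026 255; 0 3 0 0 0 0.052 255; 0 3 0 0 0 0.052 255'; python3 -m crank '0 1 0 0 0 0.017 255; 0 2 0 0 0 0.035 255; 0 2 0 0 0 0.035 255'
```

```text
time: 14.92
tool_pos: [0.5428, -0.062, 0.0254]
tcp_rot: [3.134, -0.217, 0.001]
wrist_force: [0.8, 1.7, -0.1]
width: 0.003
time: 15.3
tool_pos: [0.5423, -0.064, 0.0253]
tcp_rot: [3.13, -0.272, -0.0]
wrist_force: [1.0, 0.9, 0.0]
width: -0.0
```

```bash
python3 -m crank '0 1 0 0 0 0 255; 0 2 0 0 0 0 255; 0 2 0 0 0 0 255'
python3 - <<'E'
from ov import *
t=Cam("top");s=Cam("side")
S=(.5015,-.180)
it=[(circ(S,.1,.06),(0,0,255)),(circ(S,.1,0),(255,0,255))]
over(t,[],(230,130,390,250),5,"pics/t13.png")
over(s,it,(240,110,350,190),7,"pics/s13.png")
E
```

```text
time: 15.68
tool_pos: [0.5419, -0.066, 0.0253]
tcp_rot: [3.13, -0.272, -0.0]
wrist_force: [0.8, 0.2, -0.5]
width: 0.001
```

View pics/s13.png

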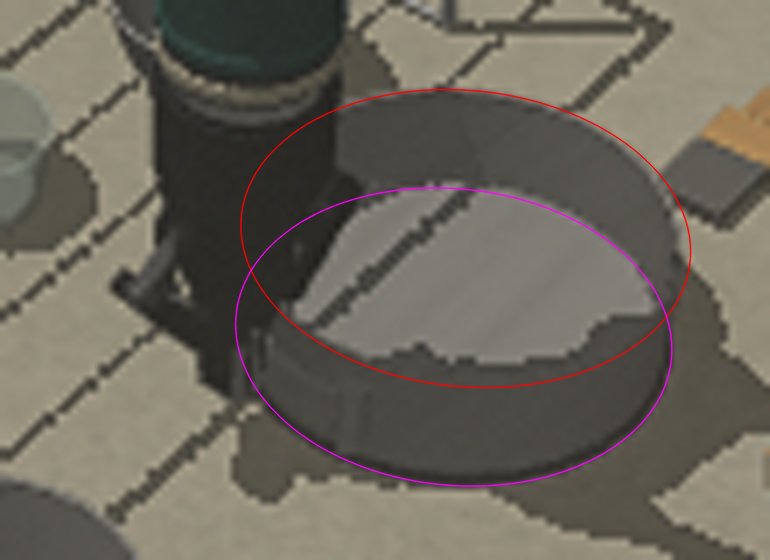

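View pics/t13.png

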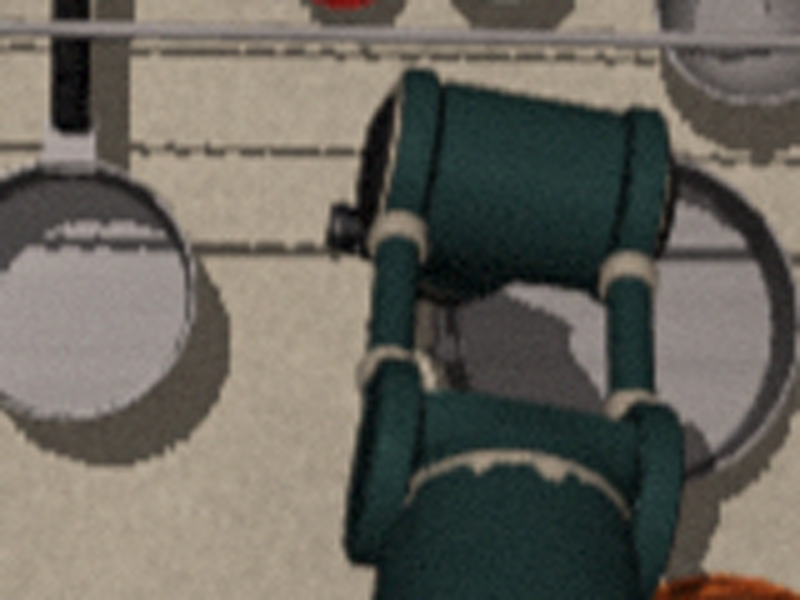

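```bash
python3 -m crank '0 1 0 0 0 0 255; 0 1.5 0 0 0 0 255; 0 1.5 0 0 0 0 255'; python3 -m crank '0 1 0 0 0 0 255; 0 1.5 0 0 0 0 255; 0 1.5 0 0 0 0 255';python3 -m crank '0 1 0 0 0 0 255; 0 1.5 0 0 0 0 255; 0 1.5 0 0 0 0 255'
```

```text
time: 16.15
tool_pos: [0.5418, -0.067, 0.0253]
tcp_rot: [-3.129, 0.272, 0.0]
wrist_force: [0.3, 3.9, -0.3]
width: -0.001
time: 16.52
tool_pos: [0.5413, -0.0688, 0.0252]
tcp_rot: [-3.13, 0.272, 0.001]
wrist_force: [1.3, 3.3, 0.5]
width: -0.004
time: 16.9
tool_pos: [0.5411, -0.0704, 0.0252]
tcp_rot: [3.13, -0.272, -0.0]
wrist_force: [0.4, 2.9, 0.7]
width: -0.002
```

```bash
python3 -m crank '0 -10 0 0 0 0 255; 0 -30 0 0 0 0 255; 0 -45 0 0 0 0 255; -40 -45 -30 0 0 0 255; -80 -45 -60 0 0 0 255; -100 -45 -90 0 0 0 255; -120 -25 -120 0 0 0 255; -120 -25 -150 0 0 0 255; -120 -25 -150 0 0 0 255'
python3 - <<'E'
from ov import *
t=Cam("top");s=Cam("side")
S=(.5015,-.180)
it=[(circ(S,.1,.06),(0,0,255)),(circ(S,.1,0),(255,0,255))]
over(t,[],(230,130,390,250),5,"pics/t14.png")
over(s,it,(240,110,350,190),7,"pics/s14.png")
E
```

```text
time: 18.02
tool_pos: [0.4294, -0.0247, 0.1782]
tcp_rot: [3.13, -0.271, 0.01]
wrist_force: [0.9, 0.4, 0.5]
width: -0.001
```

View pics/s14.png

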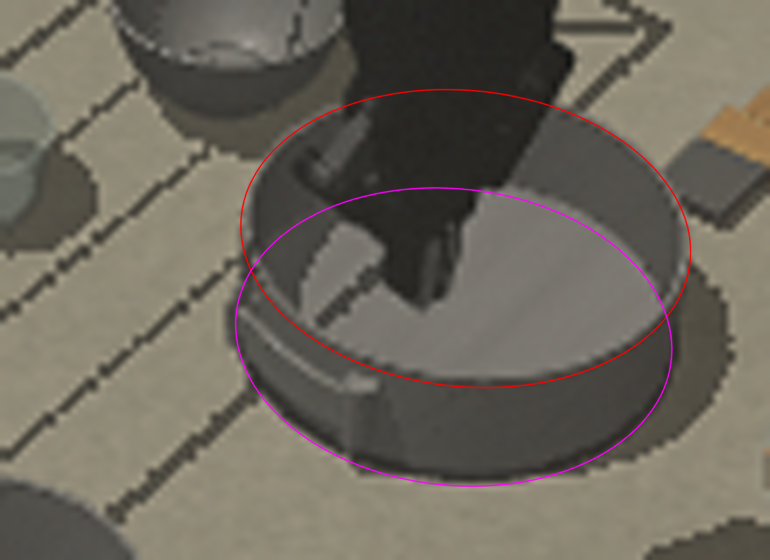

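View pics/t14.png

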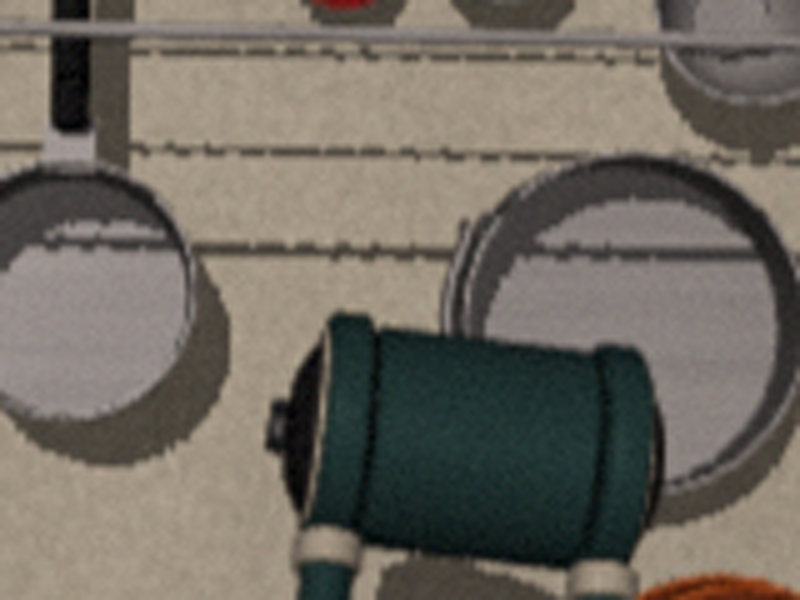

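Run:
```python
from h import *
t=Cam("top");s=Cam("side")
t.crop(310,160,350,200,15,"pics/t15.png")
s.crop(265,140,305,175,18,"pics/s15.png")
```

```text
(no output)
```

View pics/t15.png

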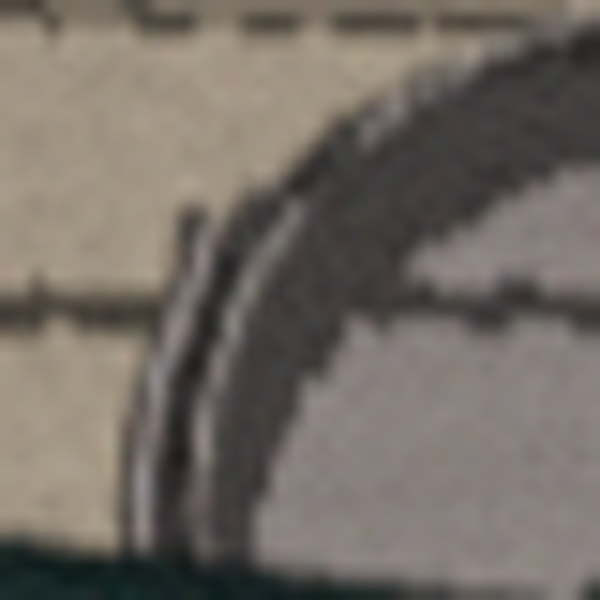

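View pics/s15.png

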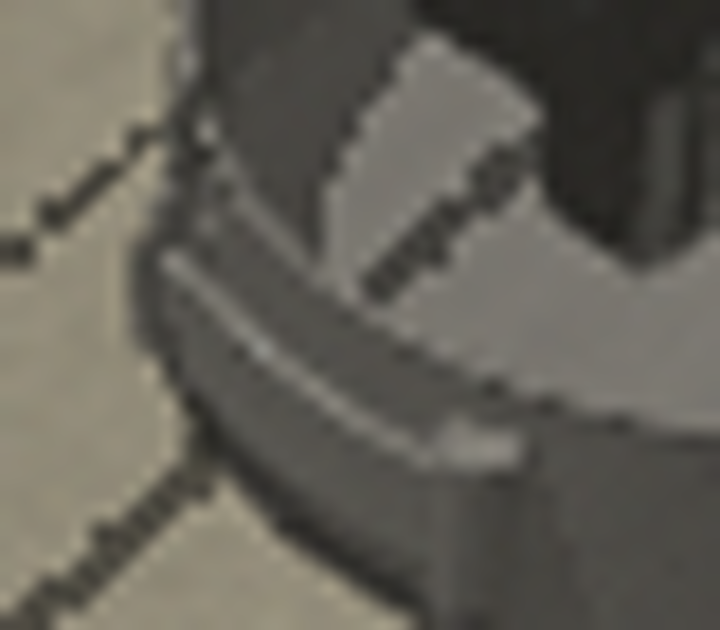

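Run:
```python
from ov import *
from scipy.optimize import least_squares
np.set_printoptions(precision=4,suppress=True)
t=Cam("top");s=Cam("side")
t.crop(310,150,400,240,8,"pics/t16.png")
L=t.plane(np.array([[310+200/15,160+215/15],[310+165/15,160+330/15],[310+148/15,160+420/15],[310+140/15,160+520/15]]),.044)[:,:2]
R=t.plane(np.array([[310+295/15,160+205/15],[310+235/15,160+320/15],[310+205/15,160+420/15],[310+195/15,160+520/15]]),.06)[:,:2]
for S in ((.5015,-.180),(.5015,-.183)):
    for X in (L,R):
        d=X-np.array(S);print(S,np.linalg.norm(d,axis=1),np.degrees(np.arctan2(d[:,1],d[:,0])))
Ls=s.plane(np.array([[265+165/18,140+255/18],[265+260/18,140+350/18],[265+420/18,140+455/18]]),.044)[:,:2]
for S in ((.5015,-.180),(.5015,-.183)):
    d=Ls-np.array(S);print("side",S,np.linalg.norm(d,axis=1),np.degrees(np.arctan2(d[:,1],d[:,0])))
```

```text
(0.5015, -0.18) [0.1072 0.1028 0.101  0.1006] [56.0218 68.6505 78.6546 89.7515]
(0.5015, -0.18) [0.0946 0.0926 0.0922 0.0922] [50.4237 65.7809 78.2793 90.2938]
(0.5015, -0.183) [0.1097 0.1056 0.104  0.1036] [56.8977 69.2432 78.9798 89.7587]
(0.5015, -0.183) [0.0969 0.0954 0.0951 0.0952] [51.554  66.5202 78.6463 90.2846]
side (0.5015, -0.18) [0.1063 0.1036 0.1037] [58.8799 74.2392 94.3731]
side (0.5015, -0.183) [0.1088 0.1065 0.1067] [59.6962 74.6774 94.2502]
```

View pics/t16.png

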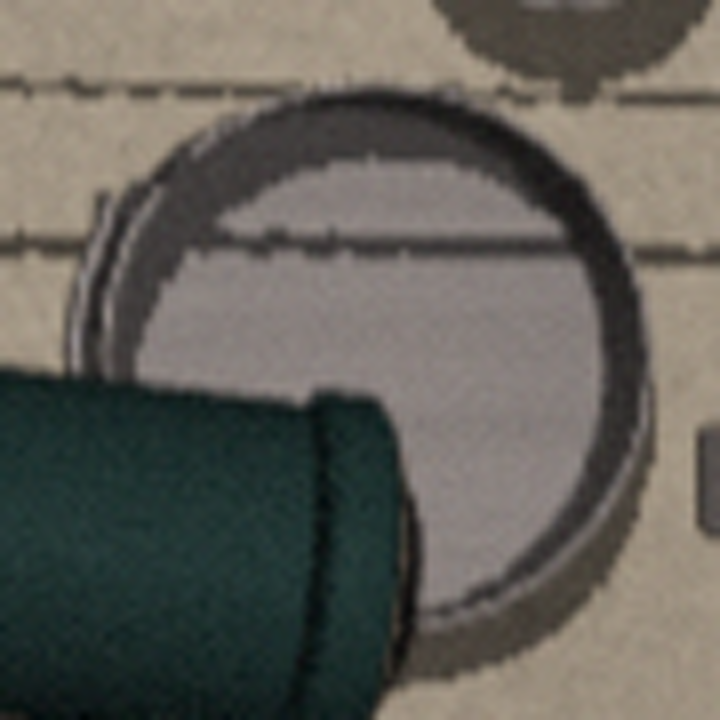

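Run:
```python
from ov import *
from scipy.optimize import least_squares
np.set_printoptions(precision=4,suppress=True)
t=Cam("top");s=Cam("side")
uv=np.array([[648,350],[636,290],[600,210],[540,150],[470,108],[375,88],[290,102],[220,140],[625,470]])/8+[309.5,149.5]
p=t.plane(uv,.06)[:,:2]
r=least_squares(lambda c:np.linalg.norm(p-c,axis=1)-.1,[.5,-.18]);print(r.x,r.fun*1e3)
over(t,[(circ(r.x,.1,.06),(0,0,255)),(circ(r.x,.104,.044),(0,255,0)),(circ(r.x,.100,.044),(255,255,0))],(310,150,400,240),8,"pics/t17.png")
over(s,[(circ(r.x,.1,.06),(0,0,255)),(circ(r.x,.106,.044),(0,255,0))],(240,110,350,190),7,"pics/s17.png")
```

```text
[ 0.4998 -0.1825] [-0.0212 -0.2339  0.737  -0.1291  0.5181  0.7405 -0.3609 -2.233  -1.9666]
```

View pics/t17.png

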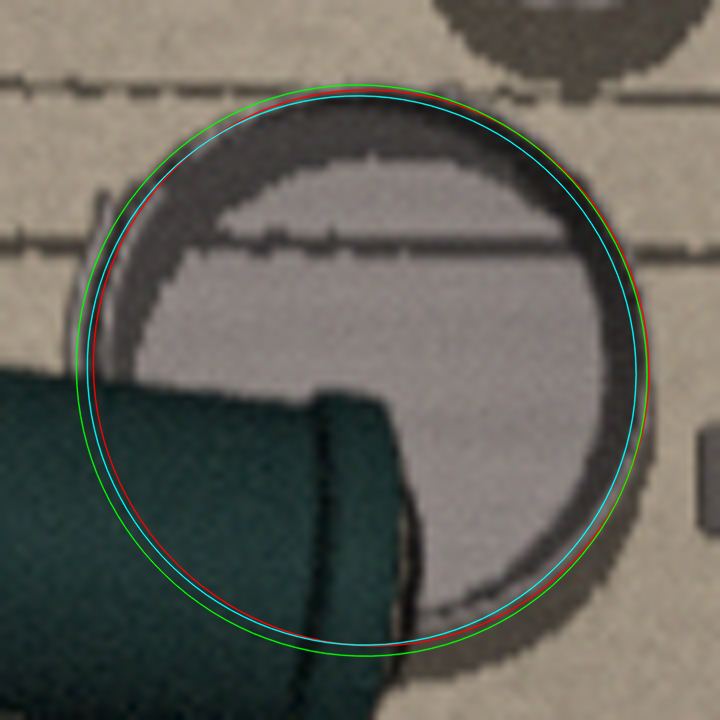

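View pics/s17.png

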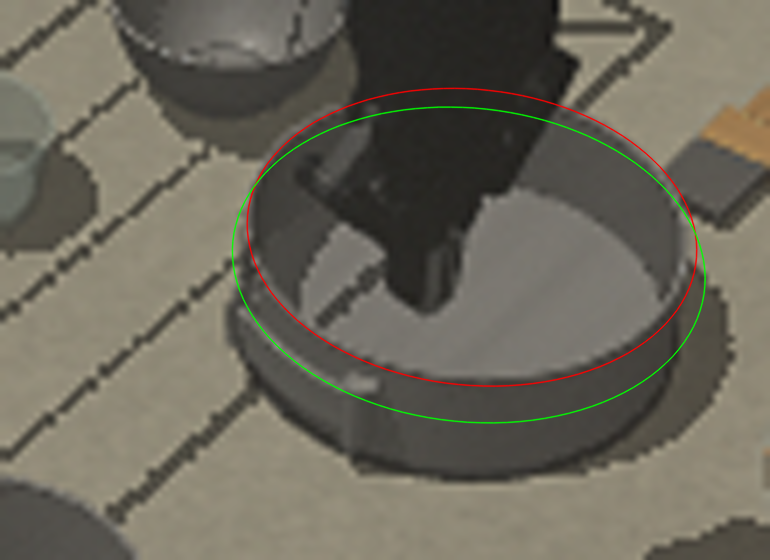

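Run:
```python
from h import *
np.set_printoptions(precision=3,suppress=True)
for w in((.5493,-.0913,.12),(.5493,-.0913,.022)): print(rel(w,-28))
```

```text
[132.334  44.386  53.841   0.      0.002   0.316]
[132.555  44.372 151.84    0.      0.002   0.316]
```

```bash
python3 -m crank '30 10 0 0 0 0.1 100; 60 20 10 0 0 0.2 100; 100 33 30 0 0 0.3 100; 132 44 54 0 0.002 0.316 100; 132 44 54 0 0.002 0.316 100; 132 44 54 0 0.002 0.316 100'
python3 - <<'E'
from ov import *
np.set_printoptions(precision=3,suppress=True)
print(rel((.5493,-.0913,.022),-28))
t=Cam("top");s=Cam("side")
over(t,[],(230,130,390,250),5,"pics/t18.png")
over(s,[],(240,90,350,190),7,"pics/s18.png")
E
```

```text
time: 19.18
tool_pos: [0.549, -0.0909, 0.1206]
tcp_rot: [3.048, -0.761, -0.0]
wrist_force: [-0.3, 0.0, 0.1]
width: 0.611
[ 0.491  0.214 98.587  0.     0.    -0.001]
```

View pics/s18.png

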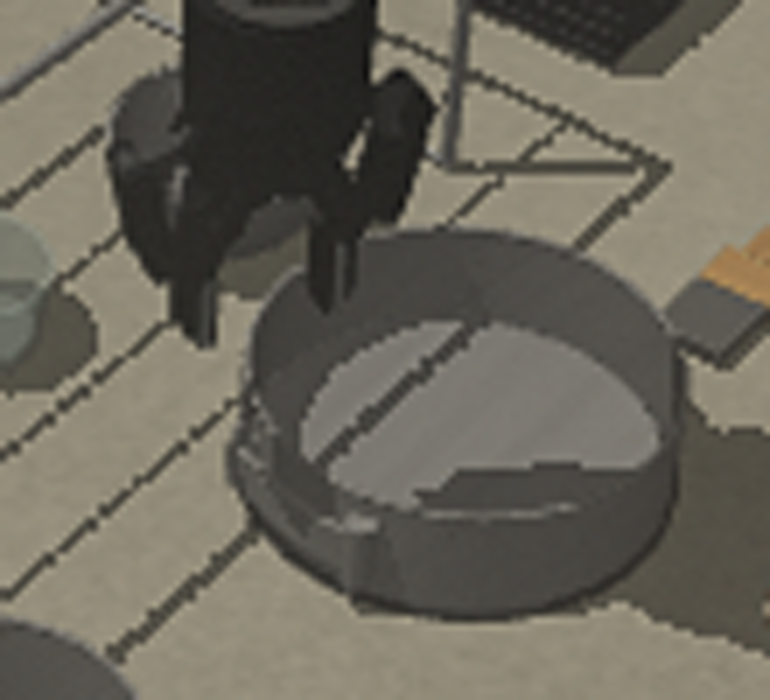

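View pics/t18.png

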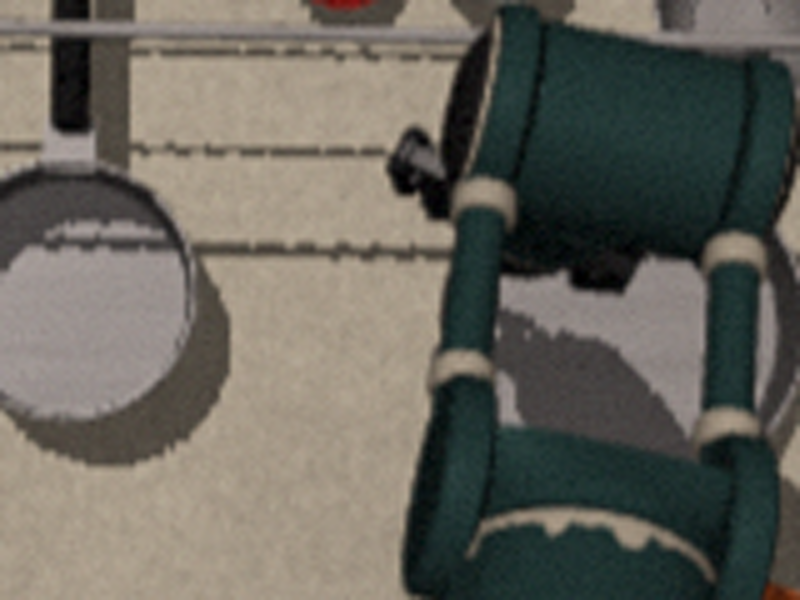

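```bash
python3 -m crank '0 0 20 0 0 0 100; 0 0 45 0 0 0 100; 0 0 65 0 0 0 100; 0 0 80 0 0 0 100; 0 0 90 0 0 0 100; 0 0 98 0 0 0 100; 0 0 98 0 0 0 100'
python3 - <<'E'
from ov import *
s=Cam("side")
over(s,[],(240,90,350,190),7,"pics/s19.png")
E
```

```text
time: 20.15
tool_pos: [0.5497, -0.0911, 0.023]
tcp_rot: [3.048, -0.761, 0.002]
wrist_force: [-0.1, 0.1, -0.4]
width: 0.607
```

View pics/s19.png

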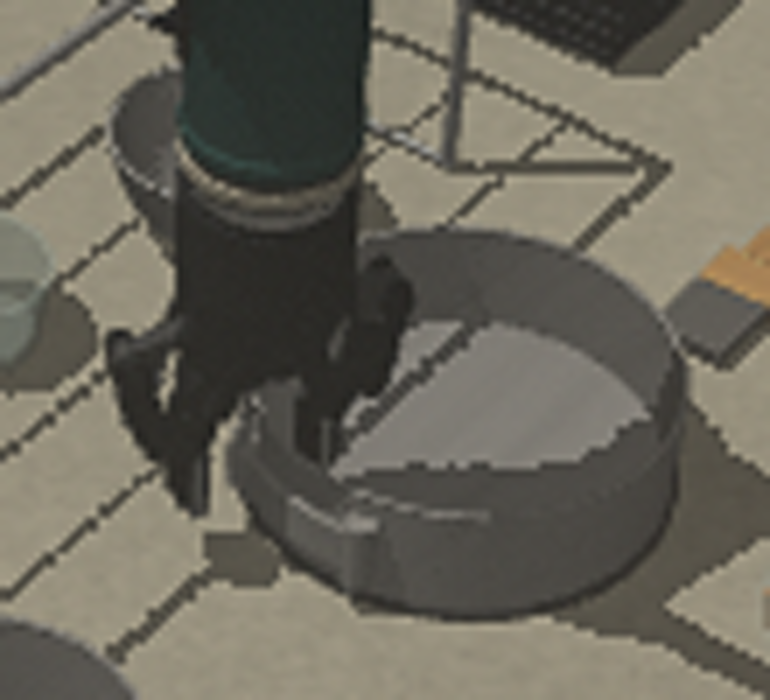

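Straddles the wall and lever as intended. Squeeze gently.

```bash
python3 -m crank '0 0 0 0 0 0 150; 0 0 0 0 0 0 180; 0 0 0 0 0 0 200; 0 0 0 0 0 0 220; 0 0 0 0 0 0 240; 0 0 0 0 0 0 255; 0 0 0 0 0 0 255; 0 0 0 0 0 0 255' 20;  python3 - <<'E'
from ov import *
s=Cam("side")
over(s,[],(240,90,350,190),7,"pics/s20.png")
E
```

```text
time: 21.2
tool_pos: [0.55, -0.092, 0.0239]
tcp_rot: [3.047, -0.761, 0.004]
wrist_force: [-2.7, -4.7, 4.3]
width: 0.199
```

View pics/s20.png

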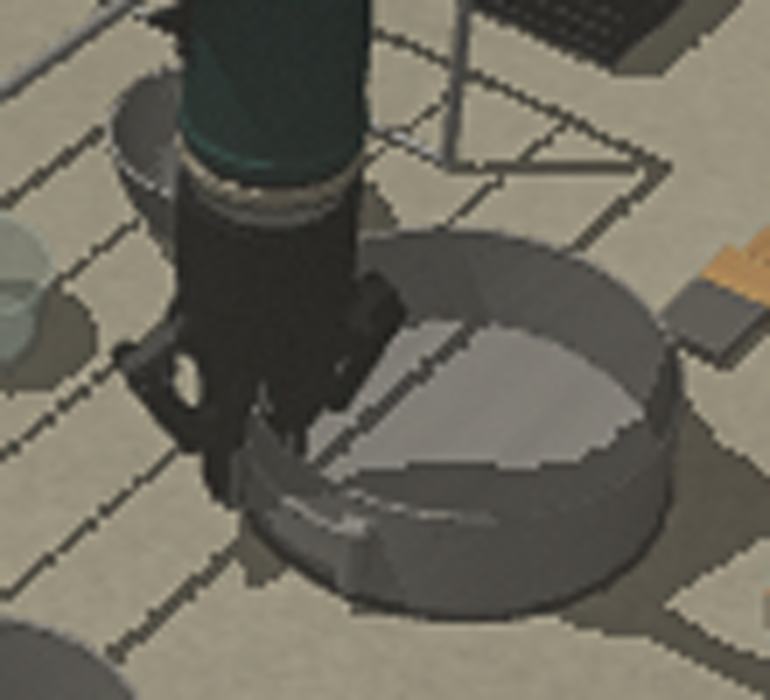

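```bash
python3 -m crank '0 0 0 0 0 0 255; 0 0 0 0 0 0 255; 0 0 0 0 0 0 255; 0 0 0 0 0 0 255' 20; python3 -m crank '0 0 0 0 0 0 255; 0 0 0 0 0 0 255; 0 0 0 0 0 0 255' 40
```

```text
time: 21.75
tool_pos: [0.55, -0.092, 0.0239]
tcp_rot: [3.047, -0.761, 0.004]
wrist_force: [-2.4, -5.0, 3.8]
width: 0.207
time: 22.12
tool_pos: [0.55, -0.092, 0.024]
tcp_rot: [3.047, -0.761, 0.004]
wrist_force: [-3.7, -5.1, 4.5]
width: 0.179
```

```bash
python3 -m crank '0 0 0 0 0 0 200; 0 0 0 0 0 0 100; 0 0 0 0 0 0 100; 0 0 0 0 0 0 100; 0 0 -20 0 0 0 100; 0 0 -50 0 0 0 100; 0 0 -90 0 0 0 100; -30 -20 -120 0 0 0 100; -80 -50 -130 0 0 0 100; -130 -50 -150 0 0 0 100; -130 -50 -150 0 0 0 100'
python3 - <<'E'
from h import *
np.set_printoptions(precision=3,suppress=True)
print(rel((.40,.10,.25),0),rel((.22,.38,.28),40))
E
```

```text
time: 23.5
tool_pos: [0.457, 0.0157, 0.1743]
tcp_rot: [-3.048, 0.757, -0.006]
wrist_force: [0.1, -1.0, 0.0]
width: 0.607
[-89.507 -48.023 -75.963  -0.001  -0.004  -0.487] [-379.422 -211.426 -106.767    0.001   -0.004   -1.185]
```

```bash
python3 -m crank '-45 -24 -38 0 0 -0.15 100; -90 -48 -76 0 0 -0.3 100; -110 -90 -80 0 0 -0.45 100; -150 -130 -90 0 0 -0.6 100; -200 -160 -100 0 0 -0.75 100; -250 -180 -100 0 0 -0.9 100; -300 -195 -107 0 0 -1.05 100; -350 -205 -107 0 0 -1.185 100; -379 -211 -107 0 0 -1.185 100; -379 -211 -107 0 0 -1.185 100'
python3 - <<'E'
from ov import *
t=Cam("top");s=Cam("side")
cv2.imwrite("pics/t21.png",t.im);cv2.imwrite("pics/s21.png",s.im)
t.crop(300,150,400,240,8,"pics/t22.png");s.crop(240,110,350,190,7,"pics/s22.png")
E
```

```text
time: 24.75
tool_pos: [0.2222, 0.3798, 0.2789]
tcp_rot: [2.95, 1.075, 0.002]
wrist_force: [0.3, 0.1, -0.3]
width: 0.609
```

View pics/t21.png

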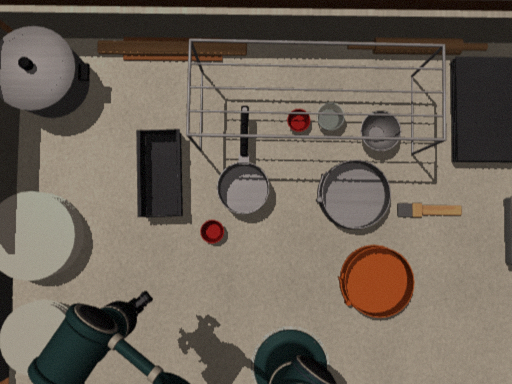

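View pics/t22.png

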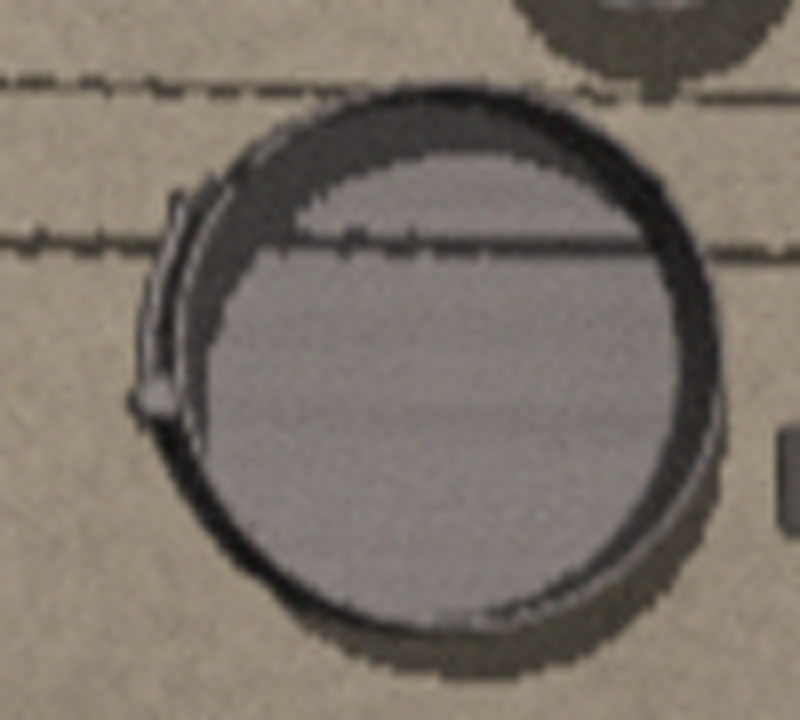

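View pics/s22.png

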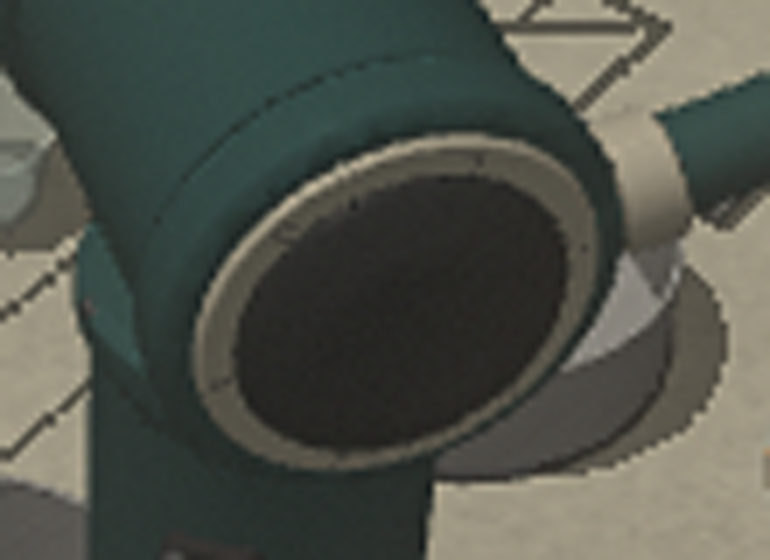

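Run:
```python
from ov import *
from scipy.optimize import least_squares
np.set_printoptions(precision=4,suppress=True)
t=Cam("top")
f=lambda a:np.array(a,float)/8+[299.5,149.5]
p=t.plane(f([[725,350],[708,270],[670,195],[600,130],[540,102],[450,86],[370,98],[725,400],[700,480],[640,560],[560,612]]),.06)[:,:2]
r=least_squares(lambda c:np.linalg.norm(p-c,axis=1)-.1,[.5,-.18],loss='soft_l1',f_scale=.001);print(r.x,r.fun*1e3)
q=t.plane(f([[153,395],[147,330],[160,270],[178,203]]),.044)[:,:2];d=q-r.x
print(np.linalg.norm(d,axis=1),np.degrees(np.arctan2(d[:,1],d[:,0])))
e=q[3]-q[0];print("lever len,dir",np.linalg.norm(e),np.degrees(np.arctan2(e[1],e[0])), "hinge",q[0])
# initial frame comparison of handle etc.
m=(t.im.max(2)<50).astype(np.uint8);mm=np.zeros_like(m);mm[100:160,235:260]=m[100:160,235:260]
ys,xs=np.where(mm); P=t.plane(np.stack([xs,ys],-1).astype(float),.083)[:,:2]
v=cv2.fitLine(P.astype(np.float32),cv2.DIST_HUBER,0,.001,.001).ravel();print("handle",np.degrees(np.arctan2(v[1],v[0])))
over(t,[(circ((.518,.142),.075,.075),(0,255,0))],(205,100,305,220),6,"pics/t23.png")
a=cv2.imread("pics/top0.png");d=cv2.absdiff(a,t.im).max(2);cv2.imwrite("pics/diff.png",d)
```

```text
[ 0.5021 -0.1813] [ 0.0007 -0.2275  0.6453  0.3572 -0.4702 -0.8746 -1.5433  0.6283 -0.1613
 -1.1828 -1.6858]
[0.1047 0.1067 0.1066 0.1109] [96.8331 83.988  71.9189 58.6906]
lever len,dir 0.07069941333156567 -7.495058308768382 hinge [ 0.4897 -0.0773]
handle 0.82518524
```

View pics/diff.png

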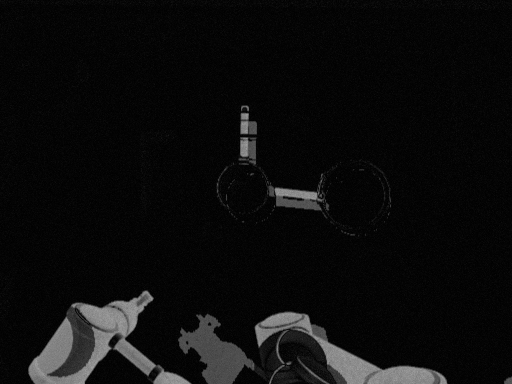

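View pics/t23.png

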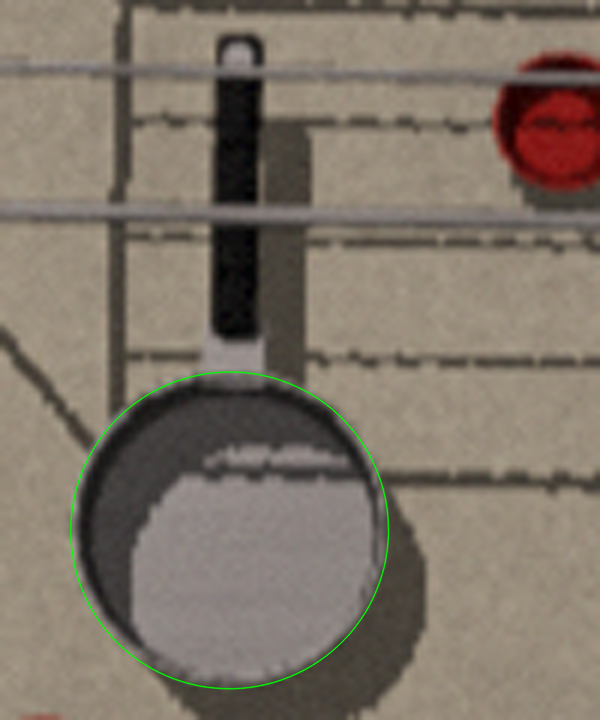

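Run:
```python
from h import *
np.set_printoptions(precision=0,suppress=True)
S=read_state()
for w,y in(((.36,.28,.28),40),((.43,.15,.28),30),((.46,0,.28),14),((.45,-.15,.28),14),((.4,-.32,.28),14),((.3,-.48,.28),14),((.16,-.6,.28),14)): r=rel(w,y,S);print(r[:3],round(r[5],2))
```

```text
[ 42. 163.  -1.] -0.0
[ 12. 307.  -0.] 0.17
[-61. 442.   0.] 0.45
[-165.  551.    0.] 0.45
[-312.  649.    0.] 0.45
[-491.  708.    0.] 0.45
[-676.  710.    0.] 0.45
```

```bash
python3 -m crank '14 54 0 0 0 0 100; 28 108 0 0 0 0 100; 42 163 0 0 0 0 100; 35 211 0 0 0 0.05 100; 25 259 0 0 0 0.1 100; 12 307 0 0 0 0.17 100; -12 352 0 0 0 0.25 100; -36 397 0 0 0 0.35 100; -61 442 0 0 0 0.45 100; -100 485 0 0 0 0.45 100; -140 525 0 0 0 0.45 100; -180 560 0 0 0 0.45 100; -225 590 0 0 0 0.45 100; -270 620 0 0 0 0.45 100; -312 649 0 0 0 0.45 100; -365 670 0 0 0 0.45 100; -420 690 0 0 0 0.45 100; -475 705 0 0 0 0.45 100; -530 710 0 0 0 0.45 100; -530 710 0 0 0 0.45 100'
python3 - <<'E'
from ov import *
t=Cam("top");s=Cam("side")
cv2.imwrite("pics/s24.png",s.im)
s.crop(240,100,350,180,7,"pics/s25.png")
E
```

```text
time: 27.4
tool_pos: [0.2666, -0.5095, 0.2795]
tcp_rot: [3.118, 0.373, 0.0]
wrist_force: [-0.4, 0.5, 0.1]
width: 0.607
```

View pics/s25.png

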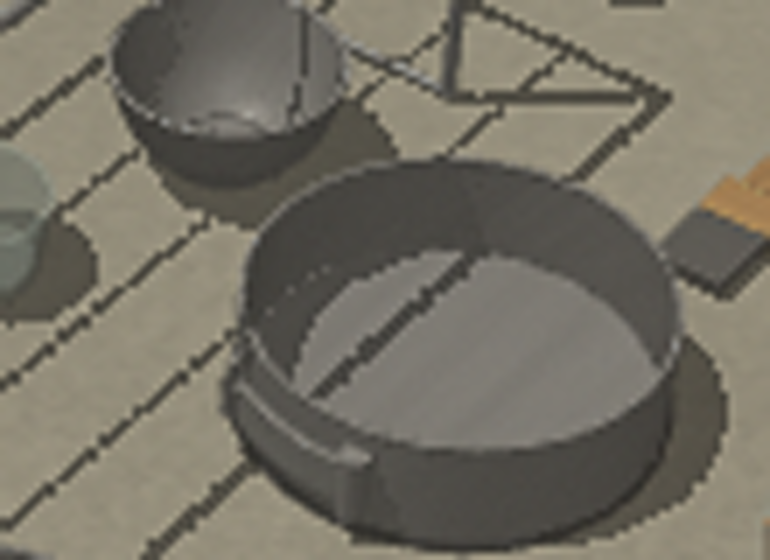

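View pics/s24.png

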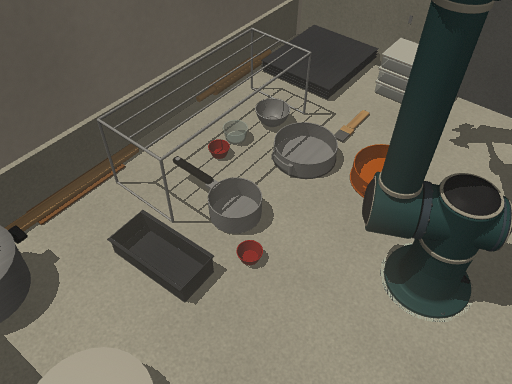

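Run:
```python
from h import *
t=Cam("top");m=(t.im.max(2)<60).astype(np.uint8);mm=np.zeros_like(m);mm[100:163,235:258]=m[100:163,235:258]
ys,xs=np.where(mm);e=[]
for r in sorted(set(ys)):
    c=xs[ys==r]
    if len(c)>=6:e.append([(c.min()+c.max())/2,r])
P=t.plane(np.array(e),.083)[:,:2];a=np.polyfit(P[:,0],P[:,1],1);print("handle deg",np.degrees(np.arctan(a[0])),len(e),P[0],P[-1])
print(read_state()["wrist_force"]);print(job.finish_job())
```

```text
handle deg -0.4622287823575351 40 [0.7309115  0.13884662] [0.6104605  0.13915685]
[-0.27944005  0.85005906 -0.36595048]
the job is handed in; nothing more can be done
None
```

I've handed the job in after 27 s of the 54 allowed: the milk pan's handle points straight back under the wire shelf, and the springform's clasp is pushed shut. The gripper let go of everything and is well clear. No verdict was reported.

**Handle:** I gripped the pan's rim and turned the pan about its own axis. My last measurement put the handle at −0.5° against about −0.6° for the shelf. Earlier fits of the same handle, after release, ranged from +0.2° to +0.8°. The pan's centre moved about 2–3 mm at most.

**Clasp:** I swept the lever round its hinge with the closed fingers. Then I squeezed it against the wall with one finger inside the pan and one outside, at 20 N and then 40 N.
- **Shut or not:** The lever's position did not change with the squeeze, so it seems to have been at its stop already. Its tip still measures 2–4 mm farther out than its middle, at the limit of what the cameras resolve, so I can't rule out a few hundredths of a radian left open.
- **Pan position:** The sweep slid the springform about 3 mm and the squeeze drew it back. It ended within about 2 mm of where it started.

**The rest:** Both pans look flat on the surface. Comparing the top view before and after shows no change in the other bakeware. The largest wrist force I saw was about 10 N.

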